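# Pack the statuette and close the gift case

## Task

Pack this sale: first lay the little statuette on its back inside the open wooden gift case. Then lift the case's lid out of the display rack, lay it down flat on the black pad with its handle up and let go, take it again by the handle and set it fully down on the case, its notch round the steel hasp block, and swing the hasp right down over it. Leave all the other goods where they are.

Things in the scene. Friction and masses are not known exactly. Their poses are not given: they have to be found in the camera images.
- case: open-topped wooden gift case, fixed, 120 (x) x 180 (y) x 65 high, walls and floor 10, inside 100 x 160 x 55 deep. Origin: centre of its underside, z up. A steel hasp block 24 (x) x 10 (y) stands on the middle of its -y rim, 21 above the rim; the hasp's hinge is at its top, at (0, -85, 82), axis along x.
- hasp (a joint): steel hasp arm hinged on the case's block, 24 wide, 45 long, 6 thick, with a 10 mm roll at its tip; stiff hinge, stays where left. 0 = shut, lying level over the lid towards the case's +y; 1.57 = standing up; it starts about 1.65 to 2.0, leaning outward. A push of 1 to 2 N at the tip turns it.
- hasp_tip (a point): end of the hasp arm, 45 mm from its hinge
- lid: loose wooden lid, board 120 (x) x 180 (y) x 12, 0.24 kg. Origin: centre of the board's underside; z out of its top. Two battens below, 8 deep, 94 (x) x 10 (y), at y = -72 and +72, go inside the case with 3 mm play; seated, origin 65 above the case's. Starts standing on its +x edge in one of the rack's slots, -x edge up, 134 above the table, z and handle to the rack's +x.
- lid_handle (a point): middle of the dark bar handle on the lid's top: bar 56 long along lid y, 14 wide, 14 thick, on two feet; this point is 35 above the board's underside, the bar's top 42
- lid_notch (a point): middle of the notch, 36 wide (x) and 13 deep, in the lid's -y edge, 84 mm to -y of the lid's centre; it goes round the hasp block
- pad: black flat pad, fixed, 150 (x) x 190 (y) x 4 high; origin: centre of its underside
- statuette: pale statuette of a standing figure, 102 long, lying on its flat back. Origin: under its middle, on the flat back; x runs to the round head (x = +50), the square plinth (44 wide, 34 high) at x = -54 to -36. The straight body between (x = -36 to +26) is 34 wide (y) and 30 high. About 0.22 kg.
- rack: fixed dark wood display rack, base 210 (x) x 170 (y) x 14 high, with three slots at x = -64, 0, +64 running along y, each between two pairs of dowels 76 high (at y = -42 and +42). Origin: centre of its underside.
- tile_a: framed tile 120 x 140 x 12 standing on edge in another slot of the rack (its z faces the rack's +x), top 134 above the table; origin at the centre of its back. Bystander, loose.
- tile_b: another framed tile, like tile_a. Bystander, loose.
- obelisk: pale model obelisk 106 long lying down, 44 wide base, 36 high, pointed end at +x; origin under its middle. Bystander, loose.
- jewel_box: black jewel box 56 x 56 x 28 high; origin under its middle. Bystander, loose.
- globe: small glass globe on a dark foot, diameter 54, height 67; origin under its middle. Bystander, loose.
- dish: small blue bowl, diameter 84, height 34; origin under its middle. Bystander, loose.
There are look-alikes about, which are no part of the job. Leave any red look-alike of the statuette alone.

How it is judged:
By the outcome, as a careful person would: the job done as asked, in the order asked, and still so for the second after the job is handed in, with the robot touching nothing.
It also fails if it takes over 72 s, if anything falls off the work surface, if the arm or the gripper's body presses on something with over 40 N, if the wrist force passes 120 N, or if a joint passes its speed limit or range.

## Robot

A 6-joint arm with a two-finger parallel gripper is mounted at the origin on the work surface. World frame = base frame: x ahead of the robot, y to its left, z up, the work surface at z = 0. Lengths are in m, angles in rad, forces in N, time in s.
With the tool pointing down it reaches from about 0.3 to 0.95 m from the base axis. Payload 3.1 kg.
Tool frame: the origin (TCP) lies between the finger pads; the fingertips stand 22 mm ahead of it and the grasp point (between the pads) lies 3 mm ahead of it (arm.tip_reach is the distance from the TCP to the fingertips, in m); z points along the fingers, y is the line along which they close (so a half turn about z gives the same grasp; the last joint's range is limited). The gripper opens to 85 mm and grips with 20 to 120 N. Pads are 22 mm wide; open, the fingers measure 114 mm over their backs; the gripper's body (76 mm by 85 mm) begins 54 mm behind the grasp point. The pads swing forward as they close: fully open they stand 13 mm farther back than shut.
Start: joints at [-1.27, 0.308, 1.634, -0, 1.2, -0.07], TCP at [0.226, -0.583, 0.253] pointing down, gripper open.
Joint ranges: [-3.06, 3.06], [-0.79, 1.96], [0.05, 2.63], [-1.19, 4.34], [0.05, 2.64], [-2.94, 2.94]. Speed limits (rad/s): [2.79, 2.79, 3.14, 3.14, 3.14, 3.14].

## Interface

Orientations are given as a unit quaternion [w, x, y, z].
In Python, from station import arm gives the robot as it stands.
- The arm moves only by the shell command python3 -m jog 'ROWS' [OPENING] [FORCE]. ROWS is JSON, a list of rows, each an object with "linear": the shift along the world's x, y, z scaled (see below), a list of three; "dr": the turn, a rotation vector about the world's x, y, z scaled (see below), a list of three. A call has 1 to 5 rows; each row shifts and turns the commanded pose from where the row before left it; what a row does not reach is not made up. The controller multiplies each number of a shift by 0.02 m and each number of a turn by pi/2 rad. A row lasts 1/12 s, in which the tool goes at most 41.7 mm and 7.16 degrees, less where a joint would pass 70% of its speed; a pose out of reach is approached as far as the arm can. A call with a number of a shift or a turn outside -1 to 1 is refused whole. A call with a gripper value outside its range is refused whole. OPENING is the opening, from 0 (shut) to 1 (fully open), set as the call begins (- or left out, the last holds). The fingers move at their own pace and stop on an object; FORCE is the grip in N (left out, the last holds). Time passes only in rows, so rows that do not move let the fingers close. It gives the time, the measured TCP pose, the force, the opening and the grip force at its end, in the units of the state.
- arm.state(): the state, without advancing time (a new reading comes with each control period).
- arm.grab_frame(name): name is "scene" or "top"; returns the picture (400x640x3 uint8, red, green, blue); there is no depth.
- arm.camera_params(name): a dict with "fov_y" (degrees; the focal length in pixels is half the picture's height over the tangent of half this angle, whatever the lens; pixels are square), "cx", "cy" (the principal point, pixels), "world_to_cam" (4x4, takes a point from world to camera coordinates). Camera axes: x right, y up, looking along -z (the intrinsics and any distortion apply to the point x, -y, -z); pixel columns grow to the right and rows downward; lengths in m; the calibration is good to about 2 mm. A picture is of the moment at which its call begins. camera_params takes no time and is no camera call.
- arm.hand_in(): hands the job in; it is judged then, once.
The state is a dict: "clock": time; "joint_pos": joint angles; "qvel": joint speeds; "tau": joint torques, N m; "eef_pos": TCP position; "tcp_rot": TCP orientation; "contact_force": force on the tool from outside, world axes, zero at the start; "wrist_torque": the same for the moment, N m; "opening": opening from 0.0 (shut) to 1.0 (fully open); "finger_force": force on a finger pad.
Only numpy, scipy, OpenCV 4.12 (cv2) and the standard library are available. Lean on these libraries where they do the work, as an engineer would, in place of code of your own. Each camera call takes 0.05 s, during which the arm holds its last target. There are 200 camera calls.

## Working session

There is one attempt and no reset: what is moved stays moved. The work goes in short steps, Python scripts to look and compute and a shell command to move; the robot and the scene stay as the last step left them, time stands still between calls to the robot, and variables do not carry over. Pictures are saved under pics/ and viewed, at most 10 in all, crops included, and the job is handed in when it is done.

```bash
mkdir -p pics; ls
cat > h.py <<'E'
import numpy as np, cv2
from station import arm
def ray(cam,u,v):
    p=arm.camera_params(cam); f=200/np.tan(np.radians(p['fov_y'])/2)
    W=np.array(p['world_to_cam']); R=W[:3,:3]; t=W[:3,3]
    d=R.T@np.array([(u-p['cx'])/f,-(v-p['cy'])/f,-1]); return -R.T@t,d/np.linalg.norm(d)
def onz(cam,u,v,z):
    o,d=ray(cam,u,v); return o+d*(z-o[2])/d[2]
def proj(cam,P):
    p=arm.camera_params(cam); f=200/np.tan(np.radians(p['fov_y'])/2)
    W=np.array(p['world_to_cam']); c=W[:3,:3]@np.array(P)+W[:3,3]
    return p['cx']-f*c[0]/c[2], p['cy']+f*c[1]/c[2]
def tri(u1,u2,c1='scene',c2='top'):
    o1,d1=ray(c1,*u1);o2,d2=ray(c2,*u2)
    s=np.linalg.lstsq(np.c_[d1,-d2],o2-o1,rcond=None)[0]
    a=o1+s[0]*d1;b=o2+s[1]*d2; return (a+b)/2,np.linalg.norm(a-b)
E
python3 - <<'E'
from h import *
np.set_printoptions(precision=4,suppress=True)
for n in ('scene','top'):
    im=arm.grab_frame(n); cv2.imwrite(f'pics/{n}0.png',im[:,:,::-1]); print(n,arm.camera_params(n))
print(arm.state())
E
```

```text
pics
scene {'fov_y': 53.62626520091184, 'cx': 305.4972088819303, 'cy': 199.11635247474197, 'world_to_cam': array([[-0.2129,  0.9771, -0.0005,  0.1322],
       [-0.7423, -0.1614,  0.6504,  0.3655],
       [ 0.6354,  0.1388,  0.7596, -1.3246],
       [ 0.    ,  0.    ,  0.    ,  1.    ]])}
top {'fov_y': 47.29178719823387, 'cx': 323.8751025729268, 'cy': 203.30378885732543, 'world_to_cam': array([[ 0.1441, -0.9895,  0.0062, -0.0781],
       [ 0.9671,  0.1421,  0.211 , -0.5555],
       [-0.2097, -0.0244,  0.9775, -1.1056],
       [ 0.    ,  0.    ,  0.    ,  1.    ]])}
{'clock': 0.1, 'joint_pos': array([-1.2697,  0.309 ,  1.6351,  0.    ,  1.1998, -0.0697]), 'qvel': array([ 0.0005, -0.0023, -0.0029,  0.0002,  0.0002, -0.0007]), 'tau': array([ -0.0006, -41.6408, -27.7644,  -0.0002,   0.004 ,  -0.    ]), 'eef_pos': array([ 0.2262, -0.5818,  0.2521]), 'tcp_rot': array([-0.0011,  0.9829,  0.1843, -0.0001]), 'contact_force': array([-0.82  ,  0.1806,  0.159 ]), 'wrist_torque': array([ 0.0246,  0.0458, -0.0105]), 'finger_force': 0.0, 'opening': 1.002817841819436}
```

View pics/scene0.png

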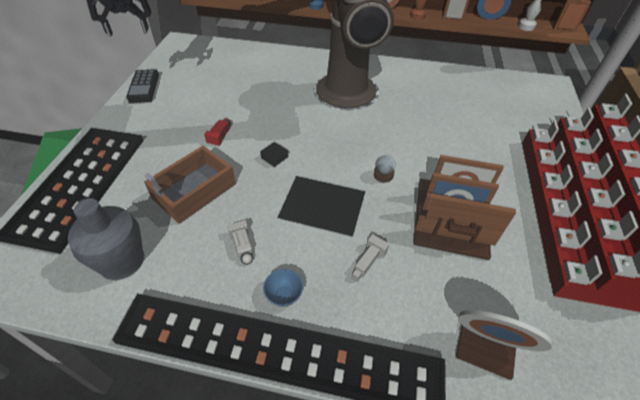

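View pics/top0.png

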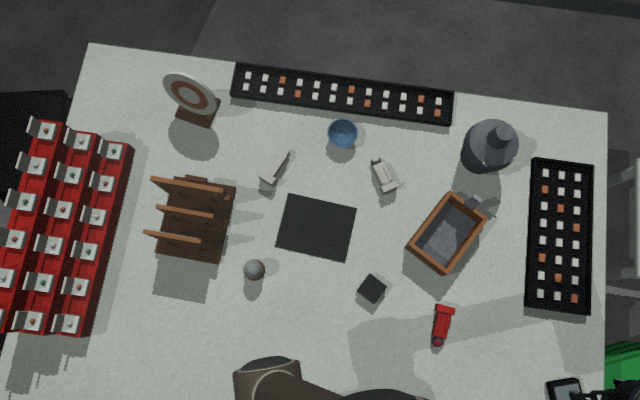

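Scene picture: the pale candidates are at scene (242,243)/top (384,176) and scene (370,256)/top (275,168), and there is a red look-alike at scene (218,130). The first seems to have a round head and square plinth, so it fits the statuette. The second looks pointed, like the obelisk. I'll confirm this in an enlarged crop.

Run:
```python
import cv2,numpy as np
s=cv2.imread('pics/scene0.png');t=cv2.imread('pics/top0.png')
def c(im,x,y,w,h,W,H): return cv2.convertScaleAbs(cv2.resize(im[y:y+h,x:x+w],(W,H),interpolation=cv2.INTER_CUBIC),alpha=1.3)
a=np.hstack([c(s,210,205,80,60,400,300),c(s,340,225,80,60,400,300)])
b=np.hstack([c(t,340,140,80,60,400,300),c(t,240,140,80,60,400,300)])
cv2.imwrite('pics/cr1.png',np.vstack([a,b]))
a=np.hstack([c(s,130,130,120,90,400,300),c(s,405,145,120,90,400,300)])
b=np.hstack([c(t,395,185,120,90,400,300),c(t,135,170,120,90,400,300)])
cv2.imwrite('pics/cr2.png',np.vstack([a,b]))
```

```text
(no output)
```

View pics/cr1.png

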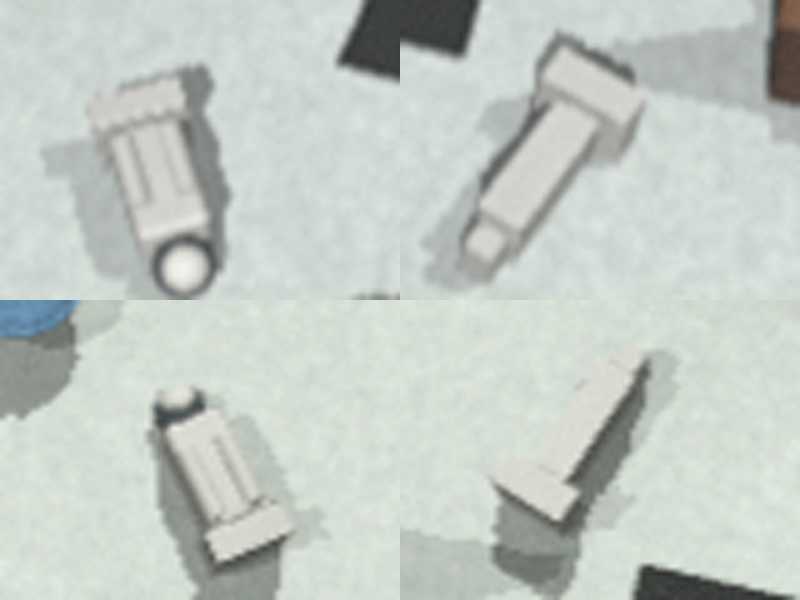

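View pics/cr2.png

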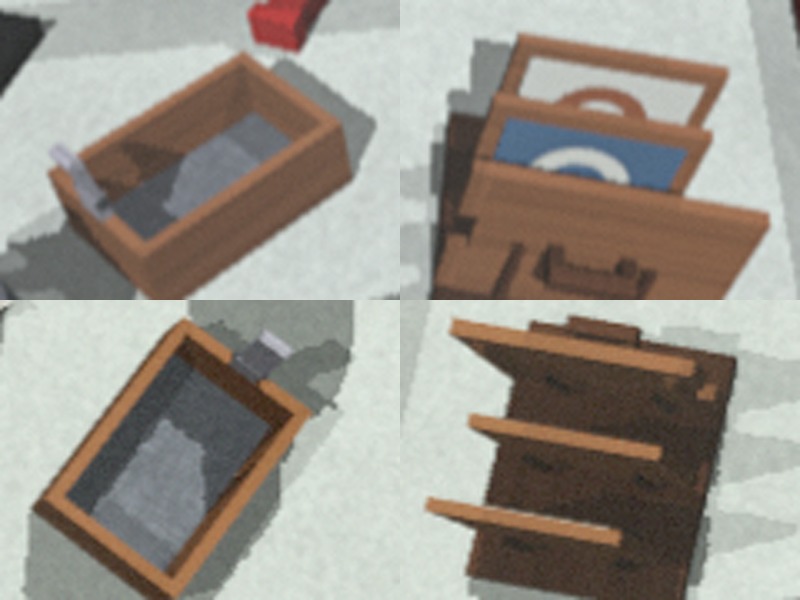

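The statuette is confirmed: it has a round head and square plinth, at top (383,177) and scene (242,243). The other pale object tapers to a point, so it is the obelisk. The lid is the front panel in the rack with the dark handle, at scene (465,215), and its notch is on the left (-y) side. The hasp is at the case's left end in the scene view. Next I'll measure.

```bash
cat > m1.py <<'E'
from h import *
np.set_printoptions(precision=4,suppress=True)
S=lambda X,Y:(210+X/5-.4,205+Y/5-.4); T=lambda X,Y:(340+X/5-.4,140+(Y-300)/5-.4)
for n,a,b in [('hL',S(140,235),T(215,408)),('hR',S(208,215),T(165,425)),('pL',S(113,135),T(262,498)),('pR',S(180,120),T(218,523)),('head',S(185,265),T(182,398)),('plinthL far',S(90,107),T(290,527)),('plinthR far',S(180,78),T(217,560))]:
    print(n,*tri(a,b),onz('top',*b,.03),onz('scene',*a,.03))
k=3.3333
S=lambda X,Y:(130+X/k-.35,130+Y/k-.35); T=lambda X,Y:(395+X/k-.35,185+(Y-300)/k-.35)
print('case: far-left is hasp end')
for n,a,b in [('c1',S(50,172),T(310,412)),('c2',S(243,54),T(172,602)),('c3',S(345,123),T(38,505)),('c4',S(148,262),T(185,320)),('hasptip',S(62,150),T(275,342))]:
    print(n,*tri(a,b),onz('top',*b,.065),onz('scene',*a,.065))
S=lambda X,Y:(405+(X-400)/k-.35,145+Y/k-.35); T=lambda X,Y:(135+(X-400)/k-.35,170+(Y-300)/k-.35)
for n,a,b in [('lid+y',S(768,213),T(453,322)),('lid-y',S(480,160),T(693,364))]:
    print(n,*tri(a,b),onz('top',*b,.134),onz('scene',*a,.134))
t=cv2.imread('pics/top0.png');s=cv2.imread('pics/scene0.png')
for nm,im in (('top',t),('scene',s)):
    hsv=cv2.cvtColor(im,cv2.COLOR_BGR2HSV)
    m=((hsv[...,0]<20)&(hsv[...,1]>90)&(hsv[...,2]>(130 if nm=='top' else 118))).astype(np.uint8)
    for c in cv2.findContours(m,cv2.RETR_EXTERNAL,cv2.CHAIN_APPROX_NONE)[0]:
        if cv2.contourArea(c)<60: continue
        c=c[:,0]; x,y=c.mean(0); 
        z=.065 if (x>395 and nm=='top') or (x<300 and nm=='scene') else .134
        w=np.array([onz(nm,u,v,z)[:2] for u,v in c],np.float32)
        r=cv2.minAreaRect(w); print(nm,np.round((x,y)),len(c),r)
    m=(im.max(2)<60).astype(np.uint8)
    for c in cv2.findContours(m,cv2.RETR_EXTERNAL,cv2.CHAIN_APPROX_NONE)[0]:
        if cv2.contourArea(c)<1500: continue
        c=c[:,0]; x,y=c.mean(0); w=np.array([onz(nm,u,v,.004)[:2] for u,v in c],np.float32)
        r=cv2.minAreaRect(w)
        if .1<min(r[1]) and max(r[1])<.25: print('pad?',nm,np.round((x,y)),r)
E
python3 m1.py
```

```text
hL [ 0.704 -0.135  0.03 ] 0.00044502378499830145 [ 0.704  -0.1348  0.03  ] [ 0.7041 -0.1352  0.03  ]
hR [ 0.6896 -0.1087  0.033 ] 0.001131417919593601 [ 0.6907 -0.1095  0.03  ] [ 0.6877 -0.109   0.03  ]
pL [ 0.6571 -0.1643  0.033 ] 0.0012589526011363022 [ 0.6581 -0.1653  0.03  ] [ 0.655  -0.1648  0.03  ]
pR [ 0.6404 -0.1407  0.0295] 0.006345075481897284 [ 0.6412 -0.1438  0.03  ] [ 0.6403 -0.1374  0.03  ]
head [ 0.7095 -0.1157  0.0206] 0.0035279727185268677 [ 0.7069 -0.1166  0.03  ] [ 0.7147 -0.111   0.03  ]
plinthL far [ 0.6436 -0.1806  0.0322] 0.0017773187908170745 [ 0.6445 -0.1817  0.03  ] [ 0.642  -0.1805  0.03  ]
plinthR far [ 0.6198 -0.1444  0.0339] 0.0016754691550684908 [ 0.6211 -0.1456  0.03  ] [ 0.6169 -0.1449  0.03  ]
case: far-left is hasp end
c1 [ 0.5809 -0.4103  0.0662] 0.0024277514533183947 [ 0.5817 -0.4119  0.065 ] [ 0.5799 -0.4098  0.065 ]
c2 [ 0.425  -0.3225  0.0608] 0.0011767988678103496 [ 0.4244 -0.3208  0.065 ] [ 0.4292 -0.3205  0.065 ]
c3 [ 0.4823 -0.2167  0.0613] 0.0017652167778595869 [ 0.4815 -0.2152  0.065 ] [ 0.4858 -0.2159  0.065 ]
c4 [ 0.6399 -0.3104  0.0593
[... 2675 characters left out ...]
(0.5062877535820007, 0.01619292050600052), (0.18646283447742462, 0.1472279131412506), 85.4306411743164)
pad? top [193. 220.] ((0.4711259603500366, 0.34043967723846436), (0.20287825167179108, 0.20309683680534363), 4.229806423187256)Traceback (most recent call last):
  File "m1.py", line 27, in <module>
    c=c[:,0]; x,y=c.mean(0); w=np.array([onz(nm,u,v,.004)[:2] for u,v in c],np.float32)
                                         ~~~^^^^^^^^^^^^^
  File "h.py", line 8, in onz
    o,d=ray(cam,u,v); return o+d*(z-o[2])/d[2]
        ~~~^^^^^^^^^
  File "h.py", line 4, in ray
    p=arm.camera_params(cam); f=200/np.tan(np.radians(p['fov_y'])/2)
ValueError: time passes only in moves, steps and waits
```

```bash
sed -i '3i import functools\n@functools.lru_cache(None)\ndef CP(n): return arm.camera_params(n)' h.py; sed -i 's/p=arm.camera_params(cam)/p=CP(cam)/' h.py
cat > strip.py <<'E'
from h import *
np.set_printoptions(precision=4,suppress=True)
def strip(im,cam,A,B,z,half=4.5,score=None,n=60):
    """centre line of bright-orange strip near world segment A-B at height z -> world line points"""
    a=np.array(proj(cam,[*A,z]));b=np.array(proj(cam,[*B,z])); d=(b-a)/np.linalg.norm(b-a); nrm=np.array([-d[1],d[0]])
    ks=np.arange(-half,half+.01,.25); pts=[]
    for t in np.linspace(.12,.88,n):
        P=a+(b-a)*t+ks[:,None]*nrm
        v=cv2.remap(score,P[:,0].astype(np.float32)[None],P[:,1].astype(np.float32)[None],cv2.INTER_LINEAR)[0]
        w=np.clip(v-(v.max()*.6+v.min()*.4),0,None)
        if v.max()-v.min()<15: continue
        pts.append(onz(cam,*(a+(b-a)*t+nrm*(w@ks/w.sum())),z)[:2])
    pts=np.array(pts,np.float32); vx,vy,x,y=cv2.fitLine(pts,cv2.DIST_HUBER,0,.001,.001).ravel()
    r=np.abs((pts-[x,y])@[-vy,vx]); return np.array([x,y]),np.array([vx,vy]),np.median(r)
def case(imname,cam):
    im=cv2.imread(imname).astype(np.float32); sc=np.maximum(im[...,2]-.3*im[...,0],0)
    sc=im[...,2]-im[...,0]
    c=np.array([.5318,-.3149]); 
    for it in range(3):
        if it==0: th=np.radians(59.2)
        X=np.array([np.cos(th),np.sin(th)]);Y=np.array([-X[1],X[0]])
        L={}
        for s in(1,-1):
            L['x',s]=strip(im,cam,c+X*.055*s-Y*.085,c+X*.055*s+Y*.085,.065,score=sc)
            L['y',s]=strip(im,cam,c+Y*.085*s-X*.055,c+Y*.085*s+X*.055,.065,score=sc)
        angs=[]
        for k,(p,d,r) in L.items():
            a=np.arctan2(d[1],d[0])-(np.pi/2 if k[0]=='x' else 0); angs.append((a-th+np.pi/2)%np.pi-np.pi/2)
        dx=[(L['x',s][0]-c)@X for s in(1,-1)]; dy=[(L['y',s][0]-c)@Y for s in(1,-1)]
        c=c+X*np.mean(dx)+Y*np.mean(dy); th+=(angs[0]+angs[2])/2
    print(cam,'case',c,np.degrees(th),'dx',np.array(dx),'dy',np.array(dy),'angs',np.degrees(angs))
    return c,th
if __name__=='__main__':
    case('pics/top0.png','top');case('pics/scene0.png','scene')
    for n in('top','scene'):
        im=cv2.imread(f'pics/{n}0.png').astype(np.float32); sc=im[...,2]-im[...,0]
        o=np.array([0,0]) if n=='top' else np.array([-.007,.003])
        for z in (.134,.139): print(n,'lid edge z',z,strip(im,n,np.array([.544,.247])+o,np.array([.549,.424])+o,z,score=sc))
E
python3 strip.py; sed -i 's/max(2)<60/max(2)<62/' m1.py; python3 m1.py|grep pad
```

```text
top case [ 0.5342 -0.3154] 59.70122369583191 dx [ 0.0549 -0.0549] dy [ 0.0844 -0.0844] angs [ 0.0412  0.032  -0.0003 -0.5546]
scene case [ 0.5376 -0.3152] 59.290551741795724 dx [ 0.0549 -0.0549] dy [ 0.086  -0.0855] angs [ 0.1212  0.9704 -0.0961  5.8225]
top lid edge z 0.134 (array([0.5447, 0.3407], dtype=float32), array([0.0295, 0.9996], dtype=float32), np.float32(0.00016108266))
top lid edge z 0.139 (array([0.5435, 0.3352], dtype=float32), array([0.0299, 0.9996], dtype=float32), np.float32(0.00016686946))
scene lid edge z 0.134 (array([0.5464, 0.338 ], dtype=float32), array([0.0374, 0.9993], dtype=float32), np.float32(0.00019789147))
scene lid edge z 0.139 (array([0.5493, 0.343 ], dtype=float32), array([0.0382, 0.9993], dtype=float32), np.float32(0.00019541224))
pad? top [316. 227.] ((0.5066224336624146, 0.016369737684726715), (0.18662436306476593, 0.14750351011753082), 85.27851104736328)
pad? top [193. 220.] ((0.4711259603500366, 0.34043967723846436), (0.20287825167179108, 0.20309683680534363), 4.229806423187256)
pad? scene [323. 206.] ((0.5080854296684265, 0.018070608377456665), (0.18569666147232056, 0.14346769452095032), 85.25370788574219)
```

```bash
python3 -m jog '[{"linear":[1,1,0],"dr":[0,0,0.063]},{"linear":[1,1,0],"dr":[0,0,0.063]},{"linear":[1,1,0],"dr":[0,0,0]},{"linear":[1,1,0],"dr":[0,0,0]},{"linear":[1,1,0],"dr":[0,0,0]}]' 1 60
python3 -m jog '[{"linear":[1,1,0],"dr":[0,0,0]},{"linear":[1,1,0],"dr":[0,0,0]},{"linear":[1,1,0],"dr":[0,0,0]},{"linear":[1,1,0],"dr":[0,0,0]},{"linear":[1,1,0],"dr":[0,0,0]}]'
python3 -m jog '[{"linear":[1,1,0],"dr":[0,0,0]},{"linear":[1,1,0],"dr":[0,0,0]},{"linear":[1,1,0],"dr":[0,0,0]},{"linear":[1,1,0],"dr":[0,0,0]},{"linear":[1,1,0],"dr":[0,0,0]}]'
python3 -m jog '[{"linear":[1,1,0],"dr":[0,0,0]},{"linear":[1,1,0],"dr":[0,0,0]},{"linear":[1,1,0],"dr":[0,0,0]},{"linear":[1,1,0],"dr":[0,0,0]},{"linear":[1,1,-0.5],"dr":[0,0,0]}]'
cat > st.py <<'E'
from h import *
from scipy.spatial.transform import Rotation as Ro
np.set_printoptions(precision=4,suppress=True)
s=arm.state(); q=s['tcp_rot']; M=Ro.from_quat([q[1],q[2],q[3],q[0]]).as_matrix()
print('t',round(s['clock'],2),'p',s['eef_pos'],'z',M[:,2],'yang',np.degrees(np.arctan2(M[1,1],M[0,1])).round(2),'y',M[:,1],'F',s['contact_force'].round(1),'op',round(s['opening'],3),'ff',round(s['finger_force'],1),'q',s['joint_pos'])
open('log.txt','a').write(repr([list(map(float,s['joint_pos'])),list(map(float,s['eef_pos'])),M.tolist()])+'\n')
E
python3 st.py
```

```text
clock: 0.52
eef_pos: [0.3269, -0.4812, 0.2526]
tcp_rot: [-0.001, 0.96, 0.28, -0.0]
contact_force: [-0.0, -0.5, 1.0]
opening: 1.0
finger_force: 0.0
clock: 0.93
eef_pos: [0.427, -0.3811, 0.2528]
tcp_rot: [-0.0, 0.96, 0.281, -0.0]
contact_force: [-0.4, -0.3, 0.5]
opening: 1.0
finger_force: 0.0
clock: 1.35
eef_pos: [0.5269, -0.2812, 0.2527]
tcp_rot: [-0.0, 0.96, 0.281, -0.0]
contact_force: [0.8, -0.1, 0.4]
opening: 1.002
finger_force: 0.0
clock: 1.77
eef_pos: [0.6284, -0.1818, 0.2449]
tcp_rot: [0.001, 0.96, 0.281, 0.001]
contact_force: [0.6, -0.0, -0.0]
opening: 1.0
finger_force: 0.0
t 1.77 p [ 0.6284 -0.1818  0.2449] z [ 0.0032 -0.0012 -1.    ] yang -57.41 y [ 0.5386 -0.8425  0.0027] F [ 0.6 -0.  -0. ] op 1.0 ff 0.0 q [-0.3481  0.3688  1.5704 -0.      1.1991  0.6539]
```

```bash
python3 -m jog '[{"linear":[0.8,0.8,-1],"dr":[0,0,0]},{"linear":[0.8,0.8,-1],"dr":[0,0,0]},{"linear":[0.6,0.6,-1],"dr":[0,0,0]},{"linear":[0,0,-1],"dr":[0,0,0]},{"linear":[0,0,-1],"dr":[0,0,0]}]' >/dev/null
python3 -m jog '[{"linear":[0,0,-1],"dr":[0,0,0]},{"linear":[0,0,-1],"dr":[0,0,0]},{"linear":[0,0,-1],"dr":[0,0,0]},{"linear":[0,0,-1],"dr":[0,0,0]},{"linear":[0,0,-0.8],"dr":[0,0,0]}]' >/dev/null
python3 -m jog '[{"linear":[0,0,-0.6],"dr":[0,0,0]},{"linear":[0,0,-0.3],"dr":[0,0,0]},{"linear":[0,0,0],"dr":[0,0,0]}]' >/dev/null
python3 st.py
python3 - <<'E'
from h import *
ims=[cv2.resize(arm.grab_frame(n)[y:y+80,x:x+100,::-1],(400,320),interpolation=cv2.INTER_CUBIC) for n,x,y in(('scene',195,200),('top',335,135))]
cv2.imwrite('pics/g1.png',np.hstack(ims))
E
```

```text
t 2.85 p [ 0.6691 -0.1382  0.0273] z [-0.0032  0.0009 -1.    ] yang -57.42 y [ 0.5385 -0.8426 -0.0025] F [ 0.2 -0.1  0.3] op 1.001 ff 0.0 q [-0.2674  0.6803  1.5886  0.      0.876   0.7348]
```

View pics/g1.png

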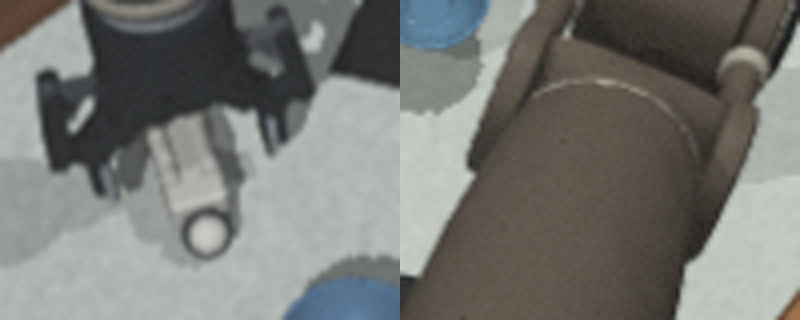

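The scene crop shows the statuette's body between the open fingers. I'll close on it and lift.

```bash
python3 -m jog '[{"linear":[0,0,0],"dr":[0,0,0]},{"linear":[0,0,0],"dr":[0,0,0]},{"linear":[0,0,0],"dr":[0,0,0]},{"linear":[0,0,0],"dr":[0,0,0]},{"linear":[0,0,0],"dr":[0,0,0]}]' 0 60 >/dev/null; python3 st.py
python3 -m jog '[{"linear":[0,0,0],"dr":[0,0,0]},{"linear":[0,0,0],"dr":[0,0,0]},{"linear":[0,0,0.3],"dr":[0,0,0]},{"linear":[0,0,0.8],"dr":[0,0,0]},{"linear":[0,0,1],"dr":[0,0,0]}]' >/dev/null; python3 st.py
```

```text
t 3.37 p [ 0.6715 -0.1388  0.0306] z [ 0.0023 -0.0006 -1.    ] yang -57.41 y [ 0.5386 -0.8426  0.0017] F [ 0.1  0.2 -2.9] op 0.391 ff 61.1 q [-0.2673  0.6766  1.5865  0.      0.8761  0.7347]
t 3.78 p [ 0.6676 -0.1377  0.0692] z [-0.0067  0.0019 -1.    ] yang -57.42 y [ 0.5385 -0.8426 -0.0052] F [ 0.5  0.  -3. ] op 0.381 ff 61.2 q [-0.2673  0.6209  1.5853  0.      0.9424  0.7347]
```

```bash
python3 -m jog '[{"linear":[0,0,1],"dr":[0,0,0]},{"linear":[0,0,1],"dr":[0,0,0]},{"linear":[0,0,1],"dr":[0,0,0]},{"linear":[0,0,1],"dr":[0,0,-0.07]},{"linear":[-0.6,-0.8,1],"dr":[0,0,-0.07]}]' >/dev/null
python3 -m jog '[{"linear":[-0.8,-1,0],"dr":[0,0,-0.07]},{"linear":[-0.8,-1,0],"dr":[0,0,-0.07]},{"linear":[-0.8,-1,0],"dr":[0,0,-0.07]},{"linear":[-0.8,-1,0],"dr":[0,0,-0.07]},{"linear":[-0.8,-1,0],"dr":[0,0,-0.07]}]' >/dev/null
python3 -m jog '[{"linear":[-0.8,-1,0],"dr":[0,0,-0.07]},{"linear":[-0.8,-1,0],"dr":[0,0,-0.07]},{"linear":[-0.7,-0.7,0],"dr":[0,0,-0.07]},{"linear":[-0.2,-0.2,0],"dr":[0,0,0]},{"linear":[0,0,0],"dr":[0,0,0]}]' >/dev/null;python3 st.py
python3 - <<'E'
from h import *
ims=[cv2.resize(arm.grab_frame(n)[y:y+90,x:x+120,::-1],(400,300),interpolation=cv2.INTER_CUBIC) for n,x,y in(('scene',130,110),('top',395,185))]
cv2.imwrite('pics/g2.png',np.hstack(ims))
E
```

```text
t 5.03 p [ 0.527  -0.3133  0.1714] z [-0.0008  0.0005 -1.    ] yang -120.45 y [-0.5067 -0.8621 -0.    ] F [ 0.3  0.1 -2.2] op 0.379 ff 61.3 q [-0.6074  0.3723  1.7257 -0.0001  1.0445  1.4948]
```

View pics/g2.png

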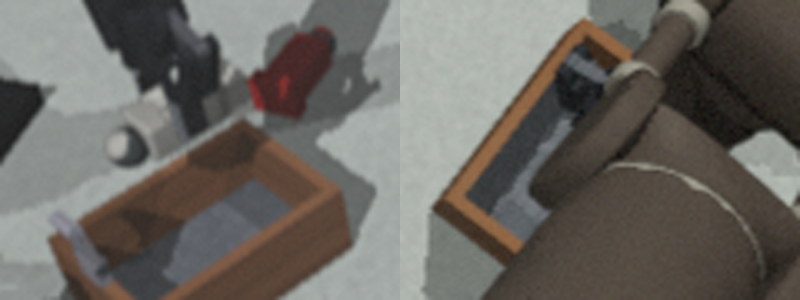

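The statuette is held level above the case, head towards the hasp. Lower it in.

```bash
python3 -m jog '[{"linear":[0.1,0.1,-1],"dr":[0,0,0]},{"linear":[0,0,-1],"dr":[0,0,0]},{"linear":[0,0,-1],"dr":[0,0,0]},{"linear":[0,0,-1],"dr":[0,0,0]},{"linear":[0,0,-0.9],"dr":[0,0,0]}]' >/dev/null
python3 -m jog '[{"linear":[0,0,-0.7],"dr":[0,0,0]},{"linear":[0,0,-0.5],"dr":[0,0,0]},{"linear":[0,0,-0.25],"dr":[0,0,0]},{"linear":[0,0,0],"dr":[0,0,0]}]' >/dev/null;python3 st.py
python3 -m jog '[{"linear":[0,0,-0.15],"dr":[0,0,0]},{"linear":[0,0,0],"dr":[0,0,0]}]' >/dev/null;python3 st.py
```

```text
t 5.88 p [ 0.5302 -0.3097  0.0431] z [-0.0017  0.0013 -1.    ] yang -120.36 y [-0.5054 -0.8629 -0.0003] F [-1.  -0.5 -2.8] op 0.386 ff 61.3 q [-0.5996  0.5532  1.7686  0.0002  0.8219  1.501 ]
t 6.05 p [ 0.5312 -0.3109  0.042 ] z [ 0.0014 -0.0009 -1.    ] yang -120.41 y [-0.5061 -0.8625  0.0001] F [-0.2  1.2 -1.8] op 0.382 ff 61.3 q [-0.6003  0.5556  1.7676  0.0001  0.8167  1.5011]
```

```bash
python3 -m jog '[{"linear":[0,0,-0.12],"dr":[0,0,0]},{"linear":[0,0,0],"dr":[0,0,0]},{"linear":[0,0,0],"dr":[0,0,0]}]' >/dev/null;python3 st.py
python3 -m jog '[{"linear":[0,0,0],"dr":[0,0,0]},{"linear":[0,0,0],"dr":[0,0,0]},{"linear":[0,0,0],"dr":[0,0,0]},{"linear":[0,0,0],"dr":[0,0,0]}]' 0.6 60 >/dev/null;python3 st.py
python3 -m jog '[{"linear":[0,0,0.5],"dr":[0,0,0]},{"linear":[0,0,1],"dr":[0,0,0]},{"linear":[0,0,1],"dr":[0,0,0]},{"linear":[0,0,1],"dr":[0,0,0]},{"linear":[0,0,1],"dr":[0,0,0]}]' >/dev/null;python3 st.py
```

```text
t 6.3 p [ 0.5316 -0.3114  0.0404] z [ 0.0026 -0.0017 -1.    ] yang -120.42 y [-0.5063 -0.8623  0.0001] F [ 1.2 -0.1  3.2] op 0.385 ff 61.6 q [-0.6005  0.5584  1.7673  0.0001  0.8128  1.5011]
t 6.63 p [ 0.5305 -0.3138  0.0406] z [ 0.0012 -0.005  -1.    ] yang -120.37 y [-0.5057 -0.8627  0.0037] F [-3.3 -6.6  4.7] op 0.599 ff 3.8 q [-0.6031  0.5582  1.767  -0.0047  0.8126  1.5011]
t 7.05 p [ 0.5305 -0.3103  0.1302] z [ 0.0003  0.0003 -1.    ] yang -120.43 y [-0.5064 -0.8623 -0.0004] F [ 0.3 -0.6 -0.4] op 0.598 ff 0.0 q [-0.6004  0.4263  1.7449  0.0005  0.9702  1.5012]
```

```bash
python3 -m jog '[{"linear":[0,0.3,1],"dr":[0,0,0]},{"linear":[0,0.6,1],"dr":[0,0,0]},{"linear":[0,1,1],"dr":[0,0,0.07]},{"linear":[0,1,1],"dr":[0,0,0.07]},{"linear":[0,1,1],"dr":[0,0,0.07]}]' 0.47 >/dev/null
python3 -m jog '[{"linear":[0,1,0.5],"dr":[0,0,0.07]},{"linear":[0,1,0],"dr":[0,0,0.07]},{"linear":[0,1,0],"dr":[0,0,0.07]},{"linear":[0,1,0],"dr":[0,0,0.07]},{"linear":[0,1,0],"dr":[0,0,0.07]}]' >/dev/null
python3 -m jog '[{"linear":[0,1,0],"dr":[0,0,0.07]},{"linear":[0,1,0],"dr":[0,0,0.07]},{"linear":[0,1,0],"dr":[0,0,0.07]},{"linear":[0,1,0],"dr":[0,0,0.07]},{"linear":[0,1,0],"dr":[0,0,0.07]}]' >/dev/null
python3 -m jog '[{"linear":[0,1,0],"dr":[0,0,0.07]},{"linear":[0,1,0],"dr":[0,0,0.07]},{"linear":[0,1,0],"dr":[0,0,0.07]},{"linear":[0,1,0],"dr":[0,0,0.07]},{"linear":[0,1,0],"dr":[0,0,0.07]}]' >/dev/null
python3 -m jog '[{"linear":[0,1,0],"dr":[0,0,0.06]},{"linear":[0,1,0],"dr":[0,0,0]},{"linear":[0.2,1,0],"dr":[0,0,0]},{"linear":[0.2,1,0],"dr":[0,0,0]},{"linear":[0.2,1,0],"dr":[0,0,0]}]' >/dev/null
python3 -m jog '[{"linear":[0.15,1,0],"dr":[0,0,0]},{"linear":[0,1,0],"dr":[0,0,0]},{"linear":[0,1,0],"dr":[0,0,0]},{"linear":[0,1,0],"dr":[0,0,0]},{"linear":[0,1,0],"dr":[0,0,0]}]' >/dev/null;python3 st.py
python3 - <<'E'
from h import *
ims=[cv2.convertScaleAbs(cv2.resize(arm.grab_frame(n)[y:y+90,x:x+120,::-1],(400,300),interpolation=cv2.INTER_CUBIC),alpha=1.4) for n,x,y in(('scene',130,130),('top',395,185))]
cv2.imwrite('pics/g3.png',np.hstack(ims))
E
```

```text
t 9.55 p [0.5451 0.2687 0.2394] z [ 0.0002  0.0005 -1.    ] yang -1.61 y [ 0.9996 -0.0281  0.0002] F [1.  0.5 0.6] op 0.471 ff 0.0 q [0.3861 0.2881 1.6891 0.0005 1.164  0.414 ]
```

View pics/g3.png

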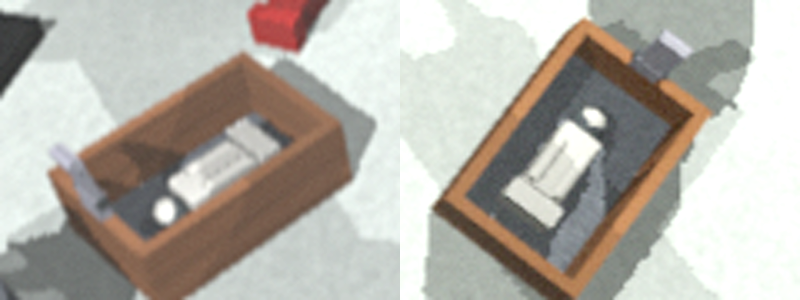

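The statuette lies on its back inside the case (top crop 550,165, clear of the walls). Now the lid.

```bash
python3 -m jog '[{"linear":[0,1,0],"dr":[0,0,0]},{"linear":[0,1,0],"dr":[0,0,0]},{"linear":[0,1,-0.5],"dr":[0,0,0]},{"linear":[0,0.4,-1],"dr":[0,0,0]},{"linear":[0,0,-1],"dr":[0,0,0]}]' >/dev/null
python3 -m jog '[{"linear":[0,0,-1],"dr":[0,0,0]},{"linear":[0,0,-1],"dr":[0,0,0]},{"linear":[0,0,-0.8],"dr":[0,0,0]},{"linear":[0,0,-0.5],"dr":[0,0,0]},{"linear":[0,0,0],"dr":[0,0,0]}]' >/dev/null; python3 st.py
python3 -m jog '[{"linear":[0,0,0],"dr":[0,0,0]},{"linear":[0,0,0],"dr":[0,0,0]},{"linear":[0,0,0],"dr":[0,0,0]},{"linear":[0,0,0],"dr":[0,0,0]},{"linear":[0,0,0],"dr":[0,0,0]}]' 0 90 >/dev/null; python3 st.py
python3 - <<'E'
from scipy.optimize import least_squares
import numpy as np
D=[eval(l) for l in open('log.txt')]
D=[d for d in D]
q=np.array([d[0] for d in D]);p=np.array([d[1] for d in D]);r=np.hypot(p[:,0],p[:,1]);s=q[:,1]+q[:,2]
# sum=pi (tool down): r=a+L2 sin q2+L3 sin(q2+q3)+b cos(q2+q3); z likewise
def f(k): 
    a,L2,L3,b,h=k
    return np.r_[a+L2*np.sin(q[:,1])+L3*np.sin(s)+b*np.cos(s)-r, h+L2*np.cos(q[:,1])+L3*np.cos(s)-b*np.sin(s)-p[:,2]]
o=least_squares(f,[0,.45,.4,0,.0]);print(o.x,np.abs(o.fun).max(),s)
E
```

```text
t 10.48 p [0.5436 0.3338 0.1202] z [-0.0049 -0.0028 -1.    ] yang -1.64 y [ 0.9996 -0.0285 -0.0048] F [-0.7 -0.2  0.5] op 0.472 ff 0.0 q [ 0.4826  0.4814  1.686  -0.0002  0.9798  0.5112]
t 10.9 p [0.5464 0.3359 0.1247] z [ 0.0024  0.0012 -1.    ] yang -1.62 y [ 0.9996 -0.0282  0.0024] F [ 0.4 -0.6  3.8] op 0.126 ff 88.3 q [ 0.4833  0.4774  1.6814 -0.0001  0.9801  0.5117]
[0.00220384 0.47756821 0.52609199 0.03380497 0.02038654] 0.0017414620162656824 [1.93910887 2.268905   2.2631362  2.20618046 2.09805486 2.32182386
 2.3232822  2.32572487 2.32518253 2.1712398  1.97717663 2.16736084
 2.1587477 ]
```

Run:
```python
from h import *
np.set_printoptions(precision=3,suppress=True)
print('obelisk base ends',onz('top',260,182,.036),onz('top',274,187,.036),'tip',onz('top',289,152,.018))
t=cv2.imread('pics/top0.png');hsv=cv2.cvtColor(t,cv2.COLOR_BGR2HSV)
m=((hsv[...,0]>95)&(hsv[...,0]<125)&(hsv[...,1]>80)).astype(np.uint8)
n,l,s,c=cv2.connectedComponentsWithStats(m)
for i in range(1,n):
    if s[i,4]>200: print('dish?',c[i],s[i],onz('top',*c[i],.03))
print('globe',onz('top',254,269,.04))
from scipy.optimize import least_squares
D=[eval(l) for l in open('log.txt')]
q=np.array([d[0] for d in D]);p=np.array([d[1] for d in D]);s=q[:,1]+q[:,2]
def f(k):
    a,L2,L3,b,h,d=k
    r=a+L2*np.sin(q[:,1])+L3*np.sin(s)+b*np.cos(s)
    x=r*np.cos(q[:,0])-d*np.sin(q[:,0]);y=r*np.sin(q[:,0])+d*np.cos(q[:,0])
    return np.r_[x-p[:,0],y-p[:,1],h+L2*np.cos(q[:,1])+L3*np.cos(s)-b*np.sin(s)-p[:,2]]
o=least_squares(f,[0,.45,.4,0,.0,.04]);print(o.x,np.abs(o.fun).max())
```

```text
obelisk base ends [0.598 0.178 0.036] [0.59  0.139 0.036] tip [0.697 0.118 0.018]
dish? [342.359 132.641] [328 119  29  28 643] [ 0.768 -0.017  0.03 ]
globe [0.372 0.153 0.04 ]
[0.001 0.478 0.526 0.034 0.02  0.043] 0.0016344037903163189
```

The tool has to point back toward the robot when laying the lid, because of the wrist joint range. That needs a half-turned grasp, so I'll regrip before lifting.

```bash
python3 -m jog '[{"linear":[0,0,0],"dr":[0,0,0]},{"linear":[0,0,0],"dr":[0,0,0]},{"linear":[0,0,0.5],"dr":[0,0,0]},{"linear":[0,0,1],"dr":[0,0,0]},{"linear":[0,0,1],"dr":[0,0,0.02]}]' 0.47 90 >/dev/null
for i in 1; do python3 -m jog '[{"linear":[0,0,0],"dr":[0,0,0.076]},{"linear":[0,0,0],"dr":[0,0,0.076]},{"linear":[0,0,0],"dr":[0,0,0.076]},{"linear":[0,0,0],"dr":[0,0,0.076]},{"linear":[0,0,0],"dr":[0,0,0.076]}]' >/dev/null
python3 -m jog '[{"linear":[0,0,0],"dr":[0,0,0.076]},{"linear":[0,0,0],"dr":[0,0,0.076]},{"linear":[0,0,0],"dr":[0,0,0.076]},{"linear":[0,0,0],"dr":[0,0,0.076]},{"linear":[0,0,0],"dr":[0,0,0.076]}]' >/dev/null
python3 -m jog '[{"linear":[0,0,0],"dr":[0,0,0.076]},{"linear":[0,0,0],"dr":[0,0,0.076]},{"linear":[0,0,0],"dr":[0,0,0.076]},{"linear":[0,0,0],"dr":[0,0,0.076]},{"linear":[0,0,0],"dr":[0,0,0.076]}]' >/dev/null
python3 -m jog '[{"linear":[0,0,0],"dr":[0,0,0.076]},{"linear":[0,0,0],"dr":[0,0,0.076]},{"linear":[0,0,0],"dr":[0,0,0.076]},{"linear":[0,0,0],"dr":[0,0,0.076]},{"linear":[0,0,0],"dr":[0,0,0.076]}]' >/dev/null
python3 -m jog '[{"linear":[0,0,0],"dr":[0,0,0.076]},{"linear":[0,0,0],"dr":[0,0,0.076]},{"linear":[0,0,0],"dr":[0,0,0.076]},{"linear":[0,0,0],"dr":[0,0,0.076]},{"linear":[0,0,0],"dr":[0,0,0.076]}]' >/dev/null; done
python3 -m jog '[{"linear":[0,0,0],"dr":[0,0,0.078]},{"linear":[0,0,0],"dr":[0,0,0]}]' >/dev/null; python3 st.py
```

```text
t 13.57 p [0.5455 0.3356 0.1734] z [ 0.0004  0.0002 -1.    ] yang 178.33 y [-0.9996  0.0292 -0.0004] F [-0.2 -0.1  0.4] op 0.47 ff 0.0 q [ 0.4835  0.4176  1.6568 -0.      1.0667 -2.6289]
```

```bash
python3 -m jog '[{"linear":[0,0,-1],"dr":[0,0,0]},{"linear":[0,0,-1],"dr":[0,0,0]},{"linear":[0,0,-0.5],"dr":[0,0,0]},{"linear":[0,0,0],"dr":[0,0,0]},{"linear":[0,0,0],"dr":[0,0,0]}]' >/dev/null
python3 -m jog '[{"linear":[0,0,0],"dr":[0,0,0]},{"linear":[0,0,0],"dr":[0,0,0]},{"linear":[0,0,0],"dr":[0,0,0]},{"linear":[0,0,0],"dr":[0,0,0]},{"linear":[0,0,0],"dr":[0,0,0]}]' 0 90 >/dev/null; python3 st.py
python3 -m jog '[{"linear":[0,0,0],"dr":[0,0,0]},{"linear":[0,0,0.3],"dr":[0,0,0]},{"linear":[0,0,0.6],"dr":[0,0,0]},{"linear":[0,0,1],"dr":[0,0,0]},{"linear":[0,0,1],"dr":[0,0,0]}]' >/dev/null; python3 st.py
python3 -m jog '[{"linear":[0,0,1],"dr":[0,0,0]},{"linear":[0,0,1],"dr":[0,0,0]},{"linear":[0,0,1],"dr":[0,0,0]},{"linear":[0,0,1],"dr":[0,0,0]},{"linear":[0,0,1],"dr":[0,0,0]}]' >/dev/null; python3 st.py
python3 -m jog '[{"linear":[0,0,1],"dr":[0,0,0]},{"linear":[0,0,0.5],"dr":[0,0,0]},{"linear":[0,0,0],"dr":[0,0,0]}]' >/dev/null; python3 st.py
```

```text
t 14.4 p [0.5463 0.336  0.1246] z [ 0.0021  0.0013 -1.    ] yang 178.19 y [-0.9995  0.0316 -0.0021] F [-0.9 -0.7  5.7] op 0.127 ff 88.8 q [ 0.4835  0.4775  1.6813  0.0002  0.9803 -2.6266]
t 14.82 p [0.5445 0.3347 0.1803] z [-0.0027 -0.0017 -1.    ] yang 178.2 y [-0.9995  0.0314  0.0026] F [ 0.1  0.4 -2.1] op 0.124 ff 88.0 q [ 0.4832  0.4093  1.6532 -0.0003  1.0822 -2.6268]
t 15.23 p [0.5448 0.3351 0.2817] z [-0.001  -0.0006 -1.    ] yang 178.21 y [-0.9995  0.0313  0.001 ] F [ 0.2 -0.1 -2.5] op 0.124 ff 88.0 q [ 0.4834  0.3132  1.5684 -0.0001  1.2612 -2.6269]
t 15.48 p [0.5468 0.3361 0.3145] z [ 0.0054  0.0027 -1.    ] yang 178.2 y [-0.9995  0.0313 -0.0053] F [ 0.9  0.4 -1.9] op 0.124 ff 88.1 q [ 0.4834  0.2899  1.5324 -0.0001  1.3134 -2.6268]
```

```bash
python3 -m jog '[{"linear":[0,-0.6,0],"dr":[0,0,-0.075]},{"linear":[0,-0.6,0],"dr":[0,0,-0.075]},{"linear":[0,-0.6,0],"dr":[0,0,-0.075]},{"linear":[0,-0.6,0],"dr":[0,0,-0.075]},{"linear":[0,-0.6,0],"dr":[0,0,-0.075]}]' >/dev/null
python3 -m jog '[{"linear":[0,-0.6,0],"dr":[0,0,-0.075]},{"linear":[0,-0.6,0],"dr":[0,0,-0.075]},{"linear":[0,-0.6,0],"dr":[0,0,-0.075]},{"linear":[0,-0.6,0],"dr":[0,0,-0.075]},{"linear":[0,-0.6,0],"dr":[0,0,-0.075]}]' >/dev/null
python3 -m jog '[{"linear":[0,-0.6,0],"dr":[0,0,-0.075]},{"linear":[0,-0.6,0],"dr":[0,0,-0.075]},{"linear":[0,-0.6,0],"dr":[0,0,-0.075]},{"linear":[0,-0.6,0],"dr":[0,0,-0.075]},{"linear":[0,-0.6,0],"dr":[0,0,-0.075]}]' >/dev/null
python3 -m jog '[{"linear":[0,-0.6,0],"dr":[0,0,-0.075]},{"linear":[0,-0.6,0],"dr":[0,0,-0.075]},{"linear":[0,-0.6,0],"dr":[0,0,-0.075]},{"linear":[0,-0.6,0],"dr":[0,0,-0.075]},{"linear":[0,-0.6,0],"dr":[0,0,-0.075]}]' >/dev/null
python3 -m jog '[{"linear":[0,-0.6,0],"dr":[0,0,-0.075]},{"linear":[0,-0.6,0],"dr":[0,0,-0.075]},{"linear":[0,-0.6,0],"dr":[0,0,-0.075]},{"linear":[0,-0.6,0],"dr":[0,0,-0.075]},{"linear":[0,-0.6,0],"dr":[0,0,-0.075]}]' >/dev/null
python3 -m jog '[{"linear":[0,-0.6,0],"dr":[0,0,-0.075]},{"linear":[0,-0.5,0],"dr":[0,0,-0.075]},{"linear":[0,0,0],"dr":[0,0,0]}]' >/dev/null; python3 st.py
python3 -m jog '[{"linear":[0,0,0],"dr":[0.0064,0.0775,0]},{"linear":[0,0,0],"dr":[0.0064,0.0775,0]},{"linear":[0,0,0],"dr":[0.0064,0.0775,0]},{"linear":[0,0,0],"dr":[0.0064,0.0775,0]},{"linear":[0,0,0],"dr":[0.0064,0.0775,0]}]' >/dev/null; python3 st.py
```

```text
t 17.82 p [0.5444 0.0118 0.309 ] z [-0.0033 -0.0011 -1.    ] yang -4.26 y [ 0.9972 -0.0743 -0.0032] F [ 0.3  0.1 -2.9] op 0.124 ff 88.1 q [-0.0576  0.1063  1.762  -0.0013  1.2766  0.0171]
t 18.23 p [0.5461 0.014  0.3107] z [-0.5744  0.0476 -0.8172] yang -3.63 y [ 0.8156 -0.0517 -0.5763] F [ 0.4  0.4 -3. ] op 0.127 ff 89.1 q [-0.0608  0.4791  1.3907  0.0132  1.8859  0.0061]
```

```bash
python3 -m jog '[{"linear":[0,0,-0.5],"dr":[0.0064,0.0775,0]},{"linear":[0,0,-0.5],"dr":[0.0064,0.0775,0]},{"linear":[0,0,-0.5],"dr":[0.0064,0.0775,0]},{"linear":[0,0,-0.5],"dr":[0.0064,0.0775,0]},{"linear":[0,0,-0.5],"dr":[0.0064,0.0775,0]}]' >/dev/null; python3 st.py
python3 -m jog '[{"linear":[0,0,-1],"dr":[0,0,0]},{"linear":[0,0,-1],"dr":[0,0,0]},{"linear":[0,0,-1],"dr":[0,0,0]},{"linear":[0,0,0],"dr":[0,0,0]}]' >/dev/null; python3 st.py
```

```text
t 18.65 p [0.5462 0.014  0.2589] z [-0.9373  0.077  -0.3399] yang -2.13 y [ 0.34   -0.0127 -0.9403] F [-1.4  0.5 -2.3] op 0.126 ff 89.2 q [-0.0635  0.8657  1.1671  0.0241  2.3325  0.0077]
t 18.98 p [0.5437 0.014  0.1947] z [-0.9381  0.077  -0.3378] yang -2.41 y [ 0.3377 -0.0142 -0.9411] F [-0.6  0.  -3.7] op 0.125 ff 89.3 q [-0.0636  0.9386  1.1783  0.0221  2.2507  0.0066]
```

```bash
python3 -m jog '[{"linear":[0.1,0,-1],"dr":[0,0,0]},{"linear":[0,0,-1],"dr":[0,0,0]},{"linear":[0,0,-1],"dr":[0,0,0]},{"linear":[0,0,-1],"dr":[0,0,0]},{"linear":[0,0,-1],"dr":[0,0,0]}]' >/dev/null
python3 -m jog '[{"linear":[0,0,-0.8],"dr":[0,0,0]},{"linear":[0,0,-0.5],"dr":[0,0,0]},{"linear":[0,0,-0.2],"dr":[0,0,0]},{"linear":[0,0,0],"dr":[0,0,0]}]' >/dev/null; python3 st.py
python3 - <<'E'
from h import *
a=cv2.resize(arm.grab_frame('scene')[130:290,230:430,::-1],(500,400),interpolation=cv2.INTER_CUBIC)
b=cv2.resize(arm.grab_frame('top')[130:290,245:365,::-1],(300,400),interpolation=cv2.INTER_CUBIC)
cv2.imwrite('pics/g4.png',np.hstack([a,b]))
E
```

```text
t 19.73 p [0.5472 0.0136 0.0704] z [-0.9368  0.0773 -0.3413] yang -2.68 y [ 0.3411 -0.016  -0.9399] F [ 0.4 -0.4 -2.8] op 0.127 ff 89.2 q [-0.0641  1.1149  1.1253  0.0202  2.1238  0.0047]
```

View pics/g4.png

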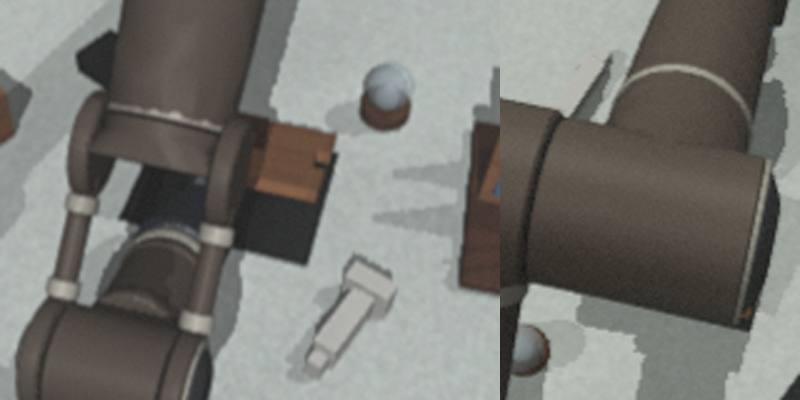

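The scene crop shows the lid above the pad, notch at the right (+y) corner. The big wrist drum at crop (110,350) is near the dish, so I'll check its height before going lower.

Run:
```python
from scipy.optimize import least_squares
import numpy as np
np.set_printoptions(precision=4,suppress=True)
D=[eval(l) for l in open('log.txt')]
q=np.array([d[0] for d in D]);p=np.array([d[1] for d in D]);M=np.array([d[2] for d in D]);s=q[:,1]+q[:,2]
def W(k):
    a,L2,L3,b,H,d,Lt=k
    r=a+L2*np.sin(q[:,1])+L3*np.sin(s)+b*np.cos(s)
    return np.c_[r*np.cos(q[:,0])-d*np.sin(q[:,0]),r*np.sin(q[:,0])+d*np.cos(q[:,0]),H+L2*np.cos(q[:,1])+L3*np.cos(s)-b*np.sin(s)]
f=lambda k:(W(k)+k[6]*M[:,:,2]-p).ravel()
o=least_squares(f,[0,.45,.5,.03,.2,.04,.2]);print(o.x,np.abs(o.fun).max());print(W(o.x)[-1])
```

```text
[-0.      0.4818  0.5265  0.0366  0.3145  0.0435  0.2953] 2.781186392297741e-10
[ 0.8239 -0.0093  0.1712]
```

```bash
python3 -m jog '[{"linear":[0,0,-0.4],"dr":[0,0,0]},{"linear":[0,0,-0.3],"dr":[0,0,0]},{"linear":[0,0,0],"dr":[0,0,0]}]' >/dev/null; python3 st.py
python3 -m jog '[{"linear":[0,0,-0.15],"dr":[0,0,0]},{"linear":[0,0,0],"dr":[0,0,0]}]' >/dev/null; python3 st.py
python3 -m jog '[{"linear":[0,0,-0.15],"dr":[0,0,0]},{"linear":[0,0,0],"dr":[0,0,0]}]' >/dev/null; python3 st.py
```

```text
t 20.08 p [0.5471 0.0135 0.0558] z [-0.9365  0.0773 -0.3421] yang -2.74 y [ 0.3418 -0.0164 -0.9396] F [-0.5 -0.5 -3.9] op 0.125 ff 89.2 q [-0.0642  1.1364  1.117   0.0199  2.1098  0.0046]
t 20.25 p [0.5472 0.0134 0.0533] z [-0.9367  0.0773 -0.3416] yang -2.74 y [ 0.3414 -0.0164 -0.9398] F [ 0.1 -0.7 -3.1] op 0.124 ff 89.3 q [-0.0642  1.1406  1.1146  0.0199  2.1084  0.0046]
t 20.42 p [0.5473 0.0134 0.0505] z [-0.9366  0.0773 -0.3418] yang -2.76 y [ 0.3416 -0.0165 -0.9397] F [-0.5 -0.2 -2.5] op 0.126 ff 89.4 q [-0.0642  1.145   1.1124  0.0198  2.106   0.0046]
```

```bash
python3 -m jog '[{"linear":[0.1,0,-0.2],"dr":[0.0023,0.0278,0]},{"linear":[0.1,0,-0.2],"dr":[0.0023,0.0278,0]},{"linear":[0,0,0],"dr":[0,0,0]}]' >/dev/null; python3 st.py
python3 -m jog '[{"linear":[0,0,-0.1],"dr":[0,0,0]},{"linear":[0,0,0],"dr":[0,0,0]}]' >/dev/null; python3 st.py
```

```text
t 20.67 p [0.5517 0.0133 0.0449] z [-0.9645  0.0794 -0.2517] yang -2.16 y [ 0.2518 -0.0095 -0.9677] F [-1.2  0.3  4.6] op 0.124 ff 90.7 q [-0.0642  1.2163  1.0422  0.0215  2.1993  0.0059]
t 20.83 p [0.552  0.0134 0.0447] z [-0.964   0.0794 -0.2536] yang -2.11 y [ 0.2537 -0.0093 -0.9672] F [-2.   0.9  7.8] op 0.122 ff 90.8 q [-0.064   1.216   1.0418  0.0217  2.1979  0.0058]
```

```bash
python3 -m jog '[{"linear":[0,0,0],"dr":[0,0,0]},{"linear":[0,0,0],"dr":[0,0,0]},{"linear":[0,0,0],"dr":[0,0,0]}]' 0.28 30 >/dev/null; python3 st.py
python3 -m jog '[{"linear":[0,0,-0.15],"dr":[0,0,0]},{"linear":[0,0,-0.15],"dr":[0,0,0]},{"linear":[0,0,0],"dr":[0,0,0]}]' >/dev/null; python3 st.py
```

```text
t 21.08 p [0.5532 0.0133 0.0455] z [-0.9629  0.0793 -0.258 ] yang -2.14 y [ 0.258  -0.0096 -0.9661] F [ 1.4 -0.1  9.2] op 0.278 ff 0.5 q [-0.0641  1.2142  1.0404  0.0216  2.1967  0.0058]
t 21.33 p [0.5537 0.0132 0.0459] z [-0.9652  0.0792 -0.2492] yang -2.15 y [ 0.2493 -0.0093 -0.9684] F [-3.4  0.3 24.6] op 0.278 ff 0.5 q [-0.064   1.2198  1.0341  0.0215  2.2065  0.0061]
```

```bash
python3 -m jog '[{"linear":[0,0,0.3],"dr":[0,0,0]},{"linear":[0,0,0],"dr":[0,0,0]}]' >/dev/null; python3 st.py
python3 -m jog '[{"linear":[0.4,-0.03,0.1],"dr":[0,0,0]},{"linear":[0.5,-0.04,0.12],"dr":[0,0,0]},{"linear":[0.6,-0.05,0.15],"dr":[0,0,0]},{"linear":[0.6,-0.05,0.15],"dr":[0,0,0]},{"linear":[0.6,-0.05,0.15],"dr":[0,0,0]}]' >/dev/null; python3 st.py
```

```text
t 21.5 p [0.5532 0.0133 0.0453] z [-0.9625  0.0794 -0.2595] yang -2.12 y [ 0.2595 -0.0096 -0.9657] F [ 3.  -1.   9.8] op 0.278 ff 0.5 q [-0.064   1.2136  1.0411  0.0217  2.1951  0.0057]
t 21.92 p [0.6055 0.009  0.0545] z [-0.9633  0.0796 -0.2564] yang -2.07 y [ 0.2565 -0.0093 -0.9665] F [0.5 1.  0.2] op 0.284 ff 0.0 q [-0.0651  1.2998  0.8369  0.0227  2.3162  0.008 ]
```

```bash
python3 -m jog '[{"linear":[0.5,0,1],"dr":[0,0,0]},{"linear":[0,0,1],"dr":[0,0,0]},{"linear":[0,0,1],"dr":[-0.0062,-0.0756,0]},{"linear":[0,0,1],"dr":[-0.0062,-0.0756,0]},{"linear":[0,0,1],"dr":[-0.0062,-0.0756,0]}]' >/dev/null
python3 -m jog '[{"linear":[0,0,1],"dr":[-0.0062,-0.0756,0]},{"linear":[-0.5,0,1],"dr":[-0.0062,-0.0756,0]},{"linear":[-1,0,1],"dr":[-0.0062,-0.0756,0]},{"linear":[-1,0,0],"dr":[-0.0062,-0.0756,0]},{"linear":[-1,0,0],"dr":[-0.0062,-0.0756,0]}]' >/dev/null
python3 -m jog '[{"linear":[-1,-1,0],"dr":[-0.0062,-0.0756,0]},{"linear":[-1,-1,0],"dr":[-0.0062,-0.0756,0]},{"linear":[-1,-1,0],"dr":[-0.0062,-0.0756,0]},{"linear":[-1,-1,0],"dr":[0,0,0]},{"linear":[0,-1,0],"dr":[0,0,0]}]' 0.6 >/dev/null
python3 -m jog '[{"linear":[-0.5,-1,0],"dr":[0,0,0]},{"linear":[-0.5,-1,0],"dr":[0,0,0]},{"linear":[-0.5,-1,0],"dr":[0,0,0]},{"linear":[-0.5,-1,0],"dr":[0,0,0]},{"linear":[0,-1,0],"dr":[0,0,0]}]' >/dev/null; python3 st.py
python3 - <<'E'
from h import *
A=arm.grab_frame('scene')[:,:,::-1];B=arm.grab_frame('top')[:,:,::-1]
cv2.imwrite('pics/s1.png',A);cv2.imwrite('pics/t1.png',B)
a=cv2.resize(A[150:310,230:430],(500,400),interpolation=cv2.INTER_CUBIC)
b=cv2.resize(B[130:290,245:365],(300,400),interpolation=cv2.INTER_CUBIC)
cv2.imwrite('pics/g5.png',np.hstack([a,b]))
E
```

```text
t 23.58 p [ 0.4227 -0.191   0.2139] z [-0.0022  0.0022 -1.    ] yang -4.04 y [ 0.9975 -0.0704 -0.0023] F [ 0.2 -0.5  0.1] op 0.602 ff 0.0 q [-0.5188  0.0406  2.0351  0.001   1.0689 -0.4488]
```

View pics/g5.png

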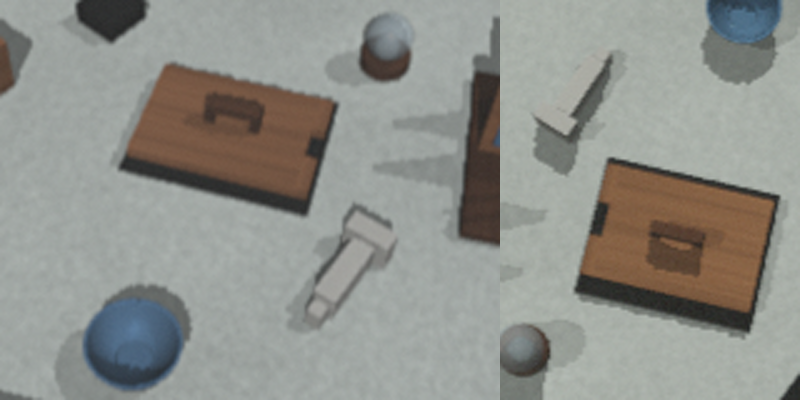

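The lid lies flat on the pad, handle up, with its notch at +y (scene crop 315,147). Now I'll measure its pose.

Run:
```python
from h import *
np.set_printoptions(precision=4,suppress=True)
for n,f in(('top','pics/t1.png'),('scene','pics/s1.png')):
    im=cv2.imread(f).astype(np.float32); sc=im[...,2]-im[...,0]
    c=np.array([.507,.017]);th=np.radians(-4.7)
    # outer edge of board: half-level crossing of (R-B)
    for it in range(3):
        X=np.array([np.cos(th),np.sin(th)]);Y=np.array([-X[1],X[0]]);res={}
        for k,s,N,Tn,h,l in [('x',1,X,Y,.06,.07),('x',-1,-X,Y,.06,.07),('y',1,Y,X,.09,.045),('y',-1,-Y,X,.09,.045)]:
            P=[]
            for t in np.linspace(-l,l,50):
                if k=='y' and s==1 and abs(t)<.024: continue
                ds=np.arange(-.02,.014,.0005); W=[c+N*(h+d)+Tn*t for d in ds]
                px=np.array([proj(n,[*w,.024]) for w in W],np.float32)
                v=cv2.remap(sc,px[None,:,0],px[None,:,1],cv2.INTER_LINEAR)[0]
                lo,hi=v[-8:].mean(),np.median(v[:16]); i=np.where(v>(lo+hi)/2)[0]
                if len(i) and hi-lo>15: P.append(W[i[-1]])
            P=np.array(P,np.float32); vx,vy,x,y=cv2.fitLine(P,cv2.DIST_HUBER,0,.001,.001).ravel()
            res[k,s]=(np.array([x,y]),np.arctan2(vy,vx))
        dx=[(res['x',s][0]-c)@X for s in(1,-1)];dy=[(res['y',s][0]-c)@Y for s in(1,-1)]
        a=[np.degrees((res[k][1]-th-(np.pi/2 if k[0]=='x' else 0)+np.pi/2)%np.pi-np.pi/2) for k in res]
        c=c+X*np.mean(dx)+Y*np.mean(dy); th+=np.radians(np.mean(a))
    print(n,c,np.degrees(th),np.array(dx),np.array(dy),np.array(a))
    m=(im[...,2]<70).astype(np.uint8); u,v=proj(n,[*c,.05]); r=np.zeros_like(m); r[int(v)-14:int(v)+14,int(u)-18:int(u)+18]=1; m*=r
    ys,xs=np.nonzero(m); w=np.array([onz(n,a,b,.054)[:2] for a,b in zip(xs,ys)],np.float32); print('handle dark',len(w),cv2.minAreaRect(w),(u,v),xs.min(),xs.max(),ys.min(),ys.max())
# height by triangulating board corners
```

```text
top [0.5101 0.017 ] -4.8249901593080216 [ 0.0603 -0.0603] [ 0.0898 -0.0899] [ 0.279   0.2548  0.2124 -0.0571]
handle dark 20 ((0.5020276308059692, 0.017285119742155075), (0.052348025143146515, 0.0036493143998086452), 85.19650268554688) (np.float64(315.61186993129786), np.float64(222.588491774689)) 305 325 223 228
scene [0.5142 0.0189] -5.040664267965163 [ 0.0637 -0.0638] [ 0.09 -0.09] [-0.2514  0.2289 -0.     -0.0187]
handle dark 41 ((0.5295480489730835, 0.02255922369658947), (0.025650758296251297, 0.05270902439951897), 8.4483642578125) (np.float64(322.53357325981585), np.float64(193.62918856151455)) 312 334 193 202
```

```bash
python3 -m jog '[{"linear":[0.5,1,0],"dr":[0,0,-0.01]},{"linear":[0.5,1,0],"dr":[0,0,0]},{"linear":[0.5,1,0],"dr":[0,0,0]},{"linear":[0.5,1,0],"dr":[0,0,0]},{"linear":[0.5,1,0],"dr":[0,0,0]}]' 0.5 >/dev/null
python3 -m jog '[{"linear":[0.5,1,0],"dr":[0,0,0]},{"linear":[0.5,1,0],"dr":[0,0,0]},{"linear":[0.4,1,-0.5],"dr":[0,0,0]},{"linear":[0.3,1,-1],"dr":[0,0,0]},{"linear":[0.2,1,-1],"dr":[0,0,0]}]' >/dev/null
python3 -m jog '[{"linear":[0,0.45,-1],"dr":[0,0,0]},{"linear":[0,0,-1],"dr":[0,0,0]},{"linear":[0,0,-1],"dr":[0,0,0]},{"linear":[0,0,-0.5],"dr":[0,0,0]},{"linear":[0,0,0],"dr":[0,0,0]}]' >/dev/null;  python3 st.py
```

```text
t 24.93 p [0.5105 0.0189 0.0917] z [-0.0055  0.001  -1.    ] yang -4.88 y [ 0.9964 -0.0851 -0.0056] F [-0.2  0.4 -0. ] op 0.505 ff 0.0 q [-0.0486  0.3167  2.0033  0.001   0.8271  0.0359]
```

```bash
python3 -m jog '[{"linear":[0,-0.05,-0.8],"dr":[0,0,0]},{"linear":[0,0,-0.7],"dr":[0,0,0]},{"linear":[0,0,-0.4],"dr":[0,0,0]},{"linear":[0,0,0],"dr":[0,0,0]},{"linear":[0,0,0],"dr":[0,0,0]}]' >/dev/null;  python3 st.py
python3 -m jog '[{"linear":[0,0,0],"dr":[0,0,0]},{"linear":[0,0,0],"dr":[0,0,0]},{"linear":[0,0,0],"dr":[0,0,0]},{"linear":[0,0,0],"dr":[0,0,0]},{"linear":[0,0,0],"dr":[0,0,0]}]' 0 90 >/dev/null;  python3 st.py
python3 -m jog '[{"linear":[0,0,0],"dr":[0,0,0]},{"linear":[0,0,0.3],"dr":[0,0,0]},{"linear":[0,0,0.7],"dr":[0,0,0]},{"linear":[0,0,1],"dr":[0,0,0]},{"linear":[0,0,1],"dr":[0,0,0]}]' >/dev/null;  python3 st.py
```

```text
t 25.35 p [0.5136 0.0171 0.0567] z [ 0.0015  0.0005 -1.    ] yang -4.93 y [ 0.9963 -0.0859  0.0014] F [1.  0.3 0.2] op 0.498 ff 0.0 q [-0.0519  0.3807  2.0097  0.0008  0.7497  0.0336]
t 25.77 p [0.5139 0.0171 0.0575] z [ 0.0023  0.0004 -1.    ] yang -4.92 y [ 0.9963 -0.0858  0.0022] F [-1.4 -0.3  5.5] op 0.142 ff 88.7 q [-0.0518  0.3793  2.0094  0.0008  0.7506  0.0336]
t 26.18 p [0.5123 0.0171 0.1162] z [-0.0007  0.0005 -1.    ] yang -4.92 y [ 0.9963 -0.0858 -0.0007] F [ 1.5 -0.1 -2. ] op 0.135 ff 88.1 q [-0.0519  0.2759  1.9933  0.0006  0.8731  0.0336]
```

```bash
python3 -m jog '[{"linear":[0,0,1],"dr":[0,0,0]},{"linear":[0,0,1],"dr":[0,0,0]},{"linear":[0,-0.5,1],"dr":[0,0,-0.0755]},{"linear":[0,-1,1],"dr":[0,0,-0.0755]},{"linear":[0,-1,1],"dr":[0,0,-0.0755]}]' >/dev/null
python3 -m jog '[{"linear":[0,-1,0],"dr":[0,0,-0.0755]},{"linear":[0,-1,0],"dr":[0,0,-0.0755]},{"linear":[0,-1,0],"dr":[0,0,-0.0755]},{"linear":[0,-1,0],"dr":[0,0,-0.0755]},{"linear":[0,-1,0],"dr":[0,0,-0.0755]}]' >/dev/null
python3 -m jog '[{"linear":[0.2,-1,0],"dr":[0,0,-0.0755]},{"linear":[0.2,-1,0],"dr":[0,0,-0.0755]},{"linear":[0.2,-1,0],"dr":[0,0,-0.0755]},{"linear":[0.2,-1,0],"dr":[0,0,-0.0755]},{"linear":[0.2,-1,0],"dr":[0,0,-0.0755]}]' >/dev/null
python3 -m jog '[{"linear":[0.1,-1,0],"dr":[0,0,-0.0755]},{"linear":[0,-1,0],"dr":[0,0,-0.0755]},{"linear":[0,-0.8,0],"dr":[0,0,-0.0755]},{"linear":[0,-0.3,0],"dr":[0,0,-0.0755]},{"linear":[0,0,0],"dr":[0,0,0]}]' >/dev/null;  python3 st.py
```

```text
t 27.85 p [ 0.5349 -0.2965  0.2159] z [-0.0007 -0.002  -1.    ] yang -120.66 y [-0.51   -0.8602  0.0021] F [ 0.1 -0.  -2. ] op 0.137 ff 88.2 q [-0.5764  0.3191  1.6992 -0.0023  1.1228  1.5306]
```

```bash
python3 -m jog '[{"linear":[0,-0.6,-0.5],"dr":[0,0,0.003]},{"linear":[0,-0.35,-1],"dr":[0,0,0]},{"linear":[0,0,-1],"dr":[0,0,0]},{"linear":[0,0,-1],"dr":[0,0,0]},{"linear":[0,0,-0.6],"dr":[0,0,0]}]' >/dev/null
python3 -m jog '[{"linear":[0,0,-0.2],"dr":[0,0,0]},{"linear":[0,0,0],"dr":[0,0,0]},{"linear":[0,0,0],"dr":[0,0,0]}]' >/dev/null; python3 st.py
python3 - <<'E'
from h import *
A=arm.grab_frame('scene')[:,:,::-1];B=arm.grab_frame('top')[:,:,::-1]
cv2.imwrite('pics/s2.png',A);cv2.imwrite('pics/t2.png',B)
E
```

```text
t 28.52 p [ 0.5359 -0.314   0.1306] z [ 0.0003 -0.002  -1.    ] yang -120.1 y [-0.5015 -0.8652  0.0016] F [ 0.4 -0.6 -2. ] op 0.139 ff 88.2 q [-0.5995  0.4363  1.7291 -0.0018  0.9748  1.4977]
```

```bash
python3 -m jog '[{"linear":[-0.05,-0.07,-0.3],"dr":[0,0,-0.002]},{"linear":[0,0,-0.2],"dr":[0,0,0]},{"linear":[0,0,0],"dr":[0,0,0]},{"linear":[0,0,0],"dr":[0,0,0]}]' >/dev/null; python3 st.py
python3 -m jog '[{"linear":[0,0,-0.15],"dr":[0,0,0]},{"linear":[0,0,0],"dr":[0,0,0]}]' >/dev/null; python3 st.py
python3 -m jog '[{"linear":[0,0,-0.1],"dr":[0,0,0]},{"linear":[0,0,0],"dr":[0,0,0]}]' >/dev/null; python3 st.py
```

```text
t 28.95 p [ 0.5341 -0.3151  0.1199] z [-0.001 -0.001 -1.   ] yang -120.35 y [-0.5052 -0.863   0.0014] F [ 0.2 -0.  -1.9] op 0.139 ff 88.2 q [-0.6026  0.4496  1.735  -0.0017  0.9572  1.4988]
t 29.12 p [ 0.5343 -0.3152  0.1169] z [-0.0007 -0.0013 -1.    ] yang -120.35 y [-0.5052 -0.863   0.0015] F [ 0.5  0.7 -3.5] op 0.138 ff 88.2 q [-0.6025  0.4539  1.7361 -0.0018  0.9515  1.4989]
t 29.28 p [ 0.5343 -0.3152  0.1149] z [-0.0008 -0.0013 -1.    ] yang -120.34 y [-0.5052 -0.863   0.0015] F [-0.1  0.1 -2.4] op 0.14 ff 88.2 q [-0.6025  0.4566  1.7368 -0.0018  0.9481  1.4989]
```

```bash
python3 -m jog '[{"linear":[0,0,-0.1],"dr":[0,0,0]},{"linear":[0,0,0],"dr":[0,0,0]}]' >/dev/null; python3 st.py
python3 -m jog '[{"linear":[0,0,-0.1],"dr":[0,0,0]},{"linear":[0,0,0],"dr":[0,0,0]}]' >/dev/null; python3 st.py
python3 -m jog '[{"linear":[0,0,-0.1],"dr":[0,0,0]},{"linear":[0,0,0],"dr":[0,0,0]}]' >/dev/null; python3 st.py
```

```text
t 29.45 p [ 0.5343 -0.3152  0.1129] z [-0.0007 -0.0013 -1.    ] yang -120.35 y [-0.5052 -0.863   0.0015] F [ 0.1  0.4 -2.7] op 0.141 ff 88.2 q [-0.6025  0.4593  1.7375 -0.0018  0.9446  1.499 ]
t 29.62 p [ 0.5343 -0.3152  0.1109] z [-0.0008 -0.0013 -1.    ] yang -120.35 y [-0.5052 -0.863   0.0015] F [-0.1  0.3 -3.1] op 0.139 ff 88.2 q [-0.6025  0.4621  1.7383 -0.0018  0.9412  1.499 ]
t 29.78 p [ 0.5345 -0.3154  0.1106] z [-0.0008 -0.0013 -1.    ] yang -120.34 y [-0.5051 -0.863   0.0015] F [-3.   1.2  4.1] op 0.143 ff 89.1 q [-0.6024  0.4629  1.7377 -0.0019  0.9408  1.499 ]
```

The lid seated: contact came exactly at the expected height. Before releasing I'll check the jug's clearance behind the hasp.

```bash
python3 -m jog '[{"linear":[0,0,0],"dr":[0,0,0]},{"linear":[0,0,0],"dr":[0,0,0]},{"linear":[0,0,0],"dr":[0,0,0]},{"linear":[0,0,0.3],"dr":[0,0,0]},{"linear":[0,0,1],"dr":[0,0,0]}]' 0.45 40 >/dev/null; python3 st.py
python3 - <<'E'
from h import *
np.set_printoptions(precision=3,suppress=True)
print('neck',tri((90,211),(503,134)));print('edge at z .06',onz('top',478,172,.06),onz('top',464,150,.06),onz('top',490,173,.06),'base',onz('scene',122,275,0),onz('scene',85,262,0))
E
python3 -m jog '[{"linear":[0,0,1],"dr":[0,0,0]},{"linear":[0,0,1],"dr":[0,0,0]},{"linear":[0,0,1],"dr":[0,0,0]},{"linear":[0,0,1],"dr":[0,0,0]},{"linear":[0,0,0],"dr":[0,0,0]}]' 0 >/dev/null; python3 st.py
python3 - <<'E'
from h import *
A=arm.grab_frame('scene')[:,:,::-1];cv2.imwrite('pics/s3.png',A)
B=arm.grab_frame('top')[:,:,::-1];cv2.imwrite('pics/t3.png',B)
cv2.imwrite('pics/g6.png',np.hstack([cv2.resize(A[120:250,50:250],(400,260),interpolation=cv2.INTER_CUBIC),cv2.resize(B[110:240,380:580],(400,260),interpolation=cv2.INTER_CUBIC)]))
E
```

```text
t 30.2 p [ 0.5322 -0.3138  0.1324] z [-0.006   0.0024 -1.    ] yang -120.35 y [-0.5052 -0.863   0.001 ] F [-0.9  0.7 -0.5] op 0.451 ff 0.0 q [-0.6025  0.4323  1.7309 -0.0018  0.9847  1.4989]
neck (array([ 0.763, -0.394,  0.176]), np.float64(0.0030807182437967394))
edge at z .06 [ 0.701 -0.38   0.06 ] [ 0.756 -0.34   0.06 ] [ 0.703 -0.411  0.06 ] base [ 0.798 -0.374  0.   ] [ 0.786 -0.472 -0.   ]
t 30.62 p [ 0.5373 -0.3172  0.221 ] z [ 0.008  -0.0072 -0.9999] yang -120.35 y [-0.5052 -0.863   0.0022] F [ 1.  -1.1  0.8] op -0.002 ff 0.0 q [-0.6025  0.331   1.6721 -0.0016  1.1278  1.4986]
```

View pics/g6.png

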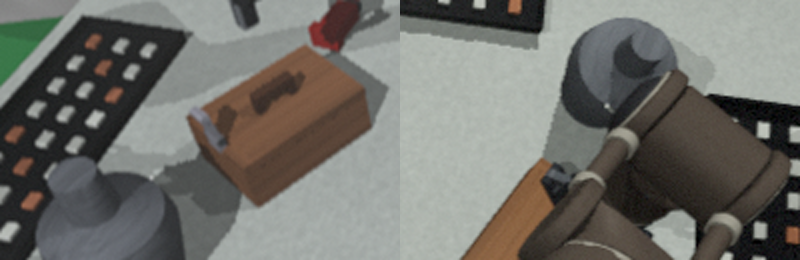

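The lid sits flush with the hasp standing in its notch (scene crop 205,128), and the jug is clear of the fingers. Now the hasp.

```bash
python3 -m jog '[{"linear":[0.9,-0.5,0],"dr":[0,0,0]},{"linear":[0.9,-0.5,0],"dr":[0,0,0]},{"linear":[0.9,-0.5,0],"dr":[0,0,0]},{"linear":[0.9,-0.5,0],"dr":[0,0,0]},{"linear":[0.9,-0.5,0],"dr":[0,0,0]}]' >/dev/null
python3 -m jog '[{"linear":[0.7,-0.5,0],"dr":[0,0,0]},{"linear":[0,0,-1],"dr":[0,0,0]},{"linear":[0,0,-1],"dr":[0,0,0]},{"linear":[0,0,0],"dr":[0,0,0]}]' >/dev/null; python3 st.py
python3 - <<'E'
from h import *
s=arm.state();c=np.array([.5343,-.3153]);th=np.radians(59.6);X=np.array([np.cos(th),np.sin(th)]);Y=np.array([-X[1],X[0]])
d=s['eef_pos'][:2]-c;print('case frame',d@X,d@Y)
E
```

```text
t 31.47 p [ 0.6349 -0.373   0.1673] z [-0.0109  0.0055 -0.9999] yang -120.35 y [-0.5053 -0.8629  0.0007] F [-1.4  0.8 -2. ] op 0.001 ff 0.0 q [-0.5898  0.6029  1.3893 -0.0016  1.1614  1.5114]
case frame 0.001083037535787878 -0.11595244010972712
```

```bash
python3 -m jog '[{"linear":[0.26,-0.15,0],"dr":[0,0,0]},{"linear":[0,0,0],"dr":[0,0,0]},{"linear":[0,0,-0.5],"dr":[0,0,0]},{"linear":[0,0,-0.5],"dr":[0,0,0]},{"linear":[0,0,0],"dr":[0,0,0]}]' >/dev/null; python3 st.py
python3 -m jog '[{"linear":[0,0,-0.4],"dr":[0,0,0]},{"linear":[0,0,-0.4],"dr":[0,0,0]},{"linear":[0,0,0],"dr":[0,0,0]}]' >/dev/null; python3 st.py
```

```text
t 31.88 p [ 0.6424 -0.3775  0.153 ] z [-0.0032  0.0004 -1.    ] yang -120.34 y [-0.5052 -0.863   0.0013] F [-0.6  0.2 -0.9] op -0.0 ff 0.0 q [-0.5891  0.6284  1.3794 -0.0017  1.1367  1.512 ]
t 32.13 p [ 0.6424 -0.3775  0.1368] z [-0.0034  0.0005 -1.    ] yang -120.34 y [-0.5052 -0.863   0.0013] F [-0.2  0.4 -0.6] op 0.004 ff 0.0 q [-0.5891  0.6452  1.3874 -0.0016  1.1121  1.512 ]
```

```bash
python3 -m jog '[{"linear":[-0.43,0.25,0],"dr":[0,0,0]},{"linear":[-0.43,0.25,0],"dr":[0,0,0]},{"linear":[-0.43,0.25,0],"dr":[0,0,0]},{"linear":[-0.3,0.18,0],"dr":[0,0,0]},{"linear":[0,0,0],"dr":[0,0,0]}]' >/dev/null; python3 st.py
python3 -m jog '[{"linear":[-0.3,0.18,0],"dr":[0,0,0]},{"linear":[-0.3,0.18,0],"dr":[0,0,0]},{"linear":[-0.3,0.18,0],"dr":[0,0,0]},{"linear":[-0.2,0.12,0],"dr":[0,0,0]},{"linear":[0,0,0],"dr":[0,0,0]}]' >/dev/null; python3 st.py
```

```text
t 32.55 p [ 0.6109 -0.3591  0.1393] z [-0.0013 -0.001  -1.    ] yang -120.34 y [-0.5052 -0.863   0.0015] F [-0.6  0.3 -0.9] op 0.0 ff 0.0 q [-0.5923  0.5764  1.493  -0.0017  1.0727  1.509 ]
t 32.97 p [ 0.5885 -0.3457  0.1392] z [-0.0022 -0.0004 -1.    ] yang -120.34 y [-0.5051 -0.863   0.0015] F [-1.1  0.9  0.9] op -0.0 ff 0.6 q [-0.5942  0.5316  1.5636 -0.0018  1.0481  1.5071]
```

```bash
python3 -m jog '[{"linear":[0,0,-0.3],"dr":[0,0,0]},{"linear":[-0.05,0.03,-0.3],"dr":[0,0,0]},{"linear":[-0.1,0.06,-0.3],"dr":[0,0,0]},{"linear":[-0.1,0.06,-0.2],"dr":[0,0,0]},{"linear":[0,0,0],"dr":[0,0,0]}]' >/dev/null; python3 st.py
python3 -m jog '[{"linear":[0,0,-0.2],"dr":[0,0,0]},{"linear":[0,0,-0.15],"dr":[0,0,0]},{"linear":[0,0,0],"dr":[0,0,0]}]' >/dev/null; python3 st.py
```

```text
t 33.38 p [ 0.5843 -0.3432  0.1158] z [-0.0011 -0.001  -1.    ] yang -120.35 y [-0.5052 -0.863   0.0014] F [ 0.4 -0.1  0.4] op 0.002 ff 0.1 q [-0.5947  0.5509  1.5877 -0.0017  1.0034  1.5067]
t 33.63 p [ 0.5846 -0.3434  0.1094] z [-0.001  -0.0011 -1.    ] yang -120.35 y [-0.5053 -0.863   0.0014] F [-0.7  0.  -0.1] op -0.001 ff 0.0 q [-0.5947  0.5593  1.5892 -0.0017  0.9934  1.5068]
```

```bash
python3 -m jog '[{"linear":[0,0,-0.12],"dr":[0,0,0]},{"linear":[0,0,0],"dr":[0,0,0]}]' >/dev/null; python3 st.py
python3 -m jog '[{"linear":[0,0,-0.12],"dr":[0,0,0]},{"linear":[0,0,0],"dr":[0,0,0]}]' >/dev/null; python3 st.py
python3 -m jog '[{"linear":[0,0,-0.12],"dr":[0,0,0]},{"linear":[0,0,0],"dr":[0,0,0]}]' >/dev/null; python3 st.py
```

```text
t 33.8 p [ 0.5854 -0.3439  0.1083] z [ 0.0009 -0.0023 -1.    ] yang -120.35 y [-0.5052 -0.863   0.0015] F [ 0.2 -1.9  1.1] op 0.001 ff 0.8 q [-0.5946  0.5611  1.5888 -0.0017  0.9896  1.5067]
t 33.97 p [ 0.5862 -0.3443  0.107 ] z [ 0.0027 -0.0035 -1.    ] yang -120.35 y [-0.5052 -0.863   0.0016] F [ 2.1 -1.4  5.2] op -0.003 ff 2.8 q [-0.5946  0.5632  1.5886 -0.0016  0.9856  1.5068]
t 34.13 p [ 0.5862 -0.3444  0.1068] z [ 0.0021 -0.0032 -1.    ] yang -120.34 y [-0.5051 -0.8631  0.0017] F [-2.4  1.5 13.1] op -0.003 ff 7.0 q [-0.5945  0.5638  1.5881 -0.0018  0.9861  1.5068]
```

The push stopped at tip height 0.085 m, the level of the shut hasp's top. I'll retreat and check by pixels.

```bash
python3 -m jog '[{"linear":[0,0,0.3],"dr":[0,0,0]},{"linear":[0,0,1],"dr":[0,0,0]},{"linear":[0,0,1],"dr":[0,0,0]},{"linear":[0,0,1],"dr":[0,0,0]},{"linear":[0,0,1],"dr":[0,0,0]}]' >/dev/null
python3 -m jog '[{"linear":[0,0,1],"dr":[0,0,0]},{"linear":[-1,1,1],"dr":[0,0,0]},{"linear":[-1,1,1],"dr":[0,0,0]},{"linear":[-1,1,0],"dr":[0,0,0]},{"linear":[-1,1,0],"dr":[0,0,0]}]' >/dev/null
python3 -m jog '[{"linear":[-1,1,0],"dr":[0,0,0]},{"linear":[-1,1,0],"dr":[0,0,0]},{"linear":[-1,1,0],"dr":[0,0,0]},{"linear":[-1,1,0],"dr":[0,0,0]},{"linear":[-0.5,1,0],"dr":[0,0,0]}]' >/dev/null
python3 -m jog '[{"linear":[0,1,0],"dr":[0,0,0]},{"linear":[0,1,0],"dr":[0,0,0]},{"linear":[0,1,0],"dr":[0,0,0]},{"linear":[0,0,0],"dr":[0,0,0]},{"linear":[0,0,0],"dr":[0,0,0]}]' >/dev/null; python3 st.py
python3 - <<'E'
from h import *
c=np.array([.5343,-.3153]);th=np.radians(59.6);X=np.array([np.cos(th),np.sin(th)]);Y=np.array([-X[1],X[0]])
w=lambda x,y,z:[*(c+X*x+Y*y),z]
for n in('scene','top'):
    im=arm.grab_frame(n);cv2.imwrite(f'pics/{n}F.png',im[:,:,::-1])
    for z in(.085,):
        for y in np.arange(-.1,-.01,.006):
            u,v=proj(n,w(0,y,z)); u2,v2=proj(n,w(.02,y,.077)); print(n,round(y,3),im[int(round(v)),int(round(u))],'beside',im[int(round(v2)),int(round(u2))])
    # grey-vs-orange blob over lid
    sat=im.max(2).astype(int)-im.min(2)
    quad=np.array([proj(n,w(x,y,.079)) for x,y in((-.055,-.076),(.055,-.076),(.055,.08),(-.055,.08))],np.int32)
    m=np.zeros(im.shape[:2],np.uint8);cv2.fillPoly(m,[quad],1);g=m.astype(bool)&(sat<25)&(im.max(2)>70)
    ys,xs=np.nonzero(g); P=np.array([onz(n,a,b,.084)[:2]-c for a,b in zip(xs,ys)]).reshape(-1,2); print(len(P), (P@X).min(initial=9),(P@X).max(initial=-9),(P@Y).min(initial=9),(P@Y).max(initial=-9))
E
python3 - <<'E'
from strip import *
# lid edges: board top z .077 compared with the case
for n in('top','scene'):
    pass
E
```

```text
t 35.8 p [ 0.4142 -0.1028  0.2486] z [-0.0016 -0.0016 -1.    ] yang -120.22 y [-0.5033 -0.8641  0.0022] F [0.2 0.  0.1] op -0.002 ff 0.0 q [-0.344  -0.0821  2.0787 -0.0022  1.146   1.7551]
scene -0.1 [88 65 52] beside [84 63 50]
scene -0.094 [92 76 70] beside [94 77 70]
scene -0.088 [108 110 118] beside [101  85  79]
scene -0.082 [84 86 91] beside [112  81  64]
scene -0.076 [138 138 147] beside [120  87  66]
scene -0.07 [136 137 146] beside [120  87  67]
scene -0.064 [135 134 144] beside [122  88  67]
scene -0.058 [135 136 144] beside [122  87  68]
scene -0.052 [136 136 145] beside [122  88  67]
scene -0.046 [142 141 151] beside [120  87  65]
scene -0.04 [120 120 128] beside [121  87  68]
scene -0.034 [65 52 44] beside [122  89  69]
scene -0.028 [69 54 46] beside [121  88  68]
scene -0.022 [56 48 43] beside [123  89  69]
scene -0.016 [57 46 41] beside [121  88  68]
scene -0.01 [59 48 42] beside [121  87  67]
252 -0.05480002926143509 0.016105654414854453 -0.07825216296689096 0.07795067359423274
top -0.1 [87 91 88] beside [83 88 83]
top -0.094 [91 96 90] beside [86 87 83]
top -0.088 [77 83 84] beside [115  88  68]
top -0.082 [144 143 149] beside [119  83  54]
top -0.076 [149 150 155] beside [136  96  65]
top -0.07 [150 150 156] beside [137  97  64]
top -0.064 [149 151 157] beside [135  95  59]
top -0.058 [150 152 157] beside [136  97  64]
top -0.052 [145 146 152] beside [135  94  64]
top -0.046 [144 143 149] beside [136  96  65]
top -0.04 [78 75 75] beside [135  94  63]
top -0.034 [82 55 41] beside [138  97  63]
top -0.028 [84 52 38] beside [136  95  66]
top -0.022 [86 59 41] beside [140  99  67]
top -0.016 [86 59 45] beside [133  93  60]
top -0.01 [75 54 41] beside [137  96  64]
371 -0.014149578440113632 0.057727347507429076 -0.07601798552280412 0.0818498086562911
```

In both views steel covers case y from -0.085 to about -0.040 at z 0.085, so the hasp is down and level, and the arm is clear.

```bash
python3 -c "
from station import arm
print(arm.hand_in())"
```

```text
the job is handed in; nothing more can be done
None
```

The job is done and handed in at about 36 s: the statuette is on its back in the case, the lid was laid on the pad and then seated on the case, the hasp is down over it, and I touched none of the other goods as far as I saw.

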